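# Set the casting flasks over the wax trees

### The arm

A 6-joint arm with a two-finger parallel gripper is mounted at the origin on a cart in front of the work surface, level with it; the furniture and walls round the work are solid. World frame = base frame: x ahead of the robot, y to its left, z up, the work surface at z = 0. Lengths are in m, angles in rad, forces in N, time in s.
With the tool pointing down it reaches from about 0.225 to 0.875 m from the base axis. Payload 3.4 kg.
Tool frame: the origin (TCP) lies at the very end of the fingers, on their centre line; the grasp point (between the pads) lies 19 mm behind it; z points along the fingers, y is the direction in which the jaws open and shut (so a half turn about z gives the same grasp; the last joint's range is limited). The gripper opens to 85 mm and grips with 20 to 120 N. Pads are 22 mm wide; open, the fingers measure 114 mm over their backs; the gripper's body (76 mm by 85 mm) begins 54 mm behind the grasp point. The pads swing forward as they close: fully open they stand 13 mm farther back than shut.
Start: joints at [-1.222, 0.276, 1.505, -0, 1.361, -0.121], TCP at [0.26, -0.513, 0.231] pointing down, gripper open.
Joint ranges: [-2.89, 2.89], [-0.75, 2.08], [0.22, 2.7], [-1.18, 4.32], [0.11, 2.71], [-2.7, 2.7]. Speed limits (rad/s): [2.57, 2.57, 3.14, 3.14, 3.14, 3.14].

### API

Orientations are given as a unit quaternion [w, x, y, z].
In Python, from rig import get_state, get_image, camera_model, sign_off gives the robot as it stands. The module is installed in compiled form; this text tells all that it offers.
- The arm moves only by the tool drive_tool, never from a script. Its argument "motion" is text: rows parted by semicolons, each of 7 numbers parted by spaces: the turn, a rotation vector about the tool's x, y, z in degrees, then the shift along the tool's x, y, z in m, then the opening in per cent of the stroke, from 0 (shut) to 100 (fully open). In form: wx wy wz tx ty tz hand; .... A call has 1 to 12 rows; each row shifts and turns the pose as measured when the row begins, along the tool's axes as they then stand; what a row does not reach is not made up. A row lasts 1/8 s, in which the tool goes at most 62.5 mm and 10.7 degrees, less where a joint would pass 70% of its speed; a pose out of reach is approached as far as the arm can. A call is refused whole if a number of a shift passes 0.0625 or a number of a turn 10.7, either way. A call with a gripper value outside its range is refused whole. The fingers move at their own pace and stop on an object; "newtons" is the grip in N (left out, the last holds). Time passes only in rows, so rows that do not move let the fingers close. It gives the time, the measured TCP pose, the force and the opening at its end, in the units of the state.
- get_state(): the state, without advancing time (a new reading comes with each control period).
- get_image(name): name is "side" or "top"; returns (picture, depth): 400x640x3 uint8, red, green, blue; 400x640 float32, m along the optical axis (not along the pixel's ray), 0 where there is no reading.
- camera_model(name): a dict with "camera_matrix" (3x3 intrinsics, pixels), "cam_to_world" (4x4, takes a point from camera to world coordinates). Camera axes: x right, y up, looking along -z (the intrinsics and any distortion apply to the point x, -y, -z); pixel columns grow to the right and rows downward; lengths in m; the calibration is good to about 2 mm. A picture is of the moment at which its call begins. camera_model takes no time and is no camera call.
- sign_off(): hands the job in, once; it reports no verdict.
The state is a dict: "clock": time; "qpos": joint angles; "qd": joint speeds; "effort": joint torques, N m; "position": TCP position; "ee_rot": TCP orientation; "contact_force": force on the tool from outside, world axes, zero at the start; "moment": the same for the moment, N m; "width": finger opening in m.
Only numpy, scipy, OpenCV 4.12 (cv2) and the standard library are available. Lean on these libraries where they do the work, as an engineer would, in place of code of your own. Each camera call takes 0.05 s, during which the arm holds its last target.

### The job

Three wax trees stand on their sprue bases, ready for investing: lower over each tree the bright perforated flask whose bore fits that base's raised step, without pressing on the brittle wax, until the flask sits flat on the base. Set the flasks down rather than dropping them, keep the bases standing flat on the table, and leave the plain dark flask where it is.

Things in the scene. Friction and masses are not known exactly. Their poses are not given: they have to be found in the camera images.
- flask_small: small casting flask to be set over a tree: bright stainless tube standing on end, open at both ends, wall perforated with four rows of dark round holes; outside diameter 42 mm, bore 37 mm, height 58 mm, about 150 g. Origin at the middle of the tube (29 mm above its lower rim); z along the tube. Either end may be down.
- flask_medium: medium casting flask to be set over a tree: bright stainless tube standing on end, open at both ends, wall perforated with four rows of dark round holes; outside diameter 52 mm, bore 47 mm, height 64 mm, about 200 g. Origin at the middle of the tube (32 mm above its lower rim); z along the tube. Either end may be down.
- flask_large: large casting flask to be set over a tree: bright stainless tube standing on end, open at both ends, wall perforated with four rows of dark round holes; outside diameter 62 mm, bore 57 mm, height 70 mm, about 260 g. Origin at the middle of the tube (35 mm above its lower rim); z along the tube. Either end may be down.
- base_small: small sprue base, loose on the table: dark grey rubber disc 68 mm across; its flat floor, on which the flask's lower rim rests, is 8 mm above its underside, edged by a low lip 12 mm high and 57 mm across inside. In the middle a tapered step, 33 mm across at the floor, narrowing to 18 mm at 22 mm above the underside: it centres a flask of 37 mm bore (flask_small). A green wax tree stands on the step. Origin at the centre of the underside; z up.
- base_medium: medium sprue base, loose on the table: dark grey rubber disc 78 mm across; its flat floor, on which the flask's lower rim rests, is 8 mm above its underside, edged by a low lip 12 mm high and 67 mm across inside. In the middle a tapered step, 43 mm across at the floor, narrowing to 28 mm at 22 mm above the underside: it centres a flask of 47 mm bore (flask_medium). A green wax tree stands on the step. Origin at the centre of the underside; z up.
- base_large: large sprue base, loose on the table: dark grey rubber disc 88 mm across; its flat floor, on which the flask's lower rim rests, is 8 mm above its underside, edged by a low lip 12 mm high and 77 mm across inside. In the middle a tapered step, 53 mm across at the floor, narrowing to 38 mm at 22 mm above the underside: it centres a flask of 57 mm bore (flask_large). A green wax tree stands on the step. Origin at the centre of the underside; z up.
- tree_small: green wax tree fixed upright on base_small (stem with small ring patterns), 18 mm across, from the step up to 58 mm above the base's underside; brittle. Its origin is that of base_small: centre of the base's underside.
- tree_medium: green wax tree fixed upright on base_medium (stem with small ring patterns), 28 mm across, from the step up to 63 mm above the base's underside; brittle. Its origin is that of base_medium: centre of the base's underside.
- tree_large: green wax tree fixed upright on base_large (stem with small ring patterns), 38 mm across, from the step up to 68 mm above the base's underside; brittle. Its origin is that of base_large: centre of the base's underside.
- flask_plain: plain casting flask that stays: dark brown heat-stained steel tube without holes, standing on end, open at both ends; outside diameter 52 mm, bore 47 mm, height 64 mm. Origin at its middle, z along the tube.
There are look-alikes about, which are no part of the job. What is shaped like the flask_small but yellow is not meant.

How it is judged:
At the end, for the whole second after the job is handed in: Each perforated flask is on the base of its size: axes within 6 mm, lower rim within 3 mm of the base's floor, square within 0.08 rad, at rest, released; bases flat on the table (0.06 rad, 5 mm); the plain dark flask upright within 0.1 rad and within 30 mm of its start (horizontal distance between flask_small and base_small below 0.006 m and z of flask_small in the frame of base_small between 0.034 and 0.04 m and angle between the z axis of flask_small and the z axis of base_small, either way round below 0.08 rad and angle between each of base_small, base_medium, base_large's own z axis and vertical below 0.06 rad and height (world z) of each of base_small, base_medium, base_large below 0.005 m and linear speed of each of flask_small, flask_medium, flask_large below 0.02 m/s and angular speed of each of flask_small, flask_medium, flask_large below 0.2 rad/s and horizontal distance between flask_medium and base_medium below 0.006 m and z of flask_medium in the frame of base_medium between 0.037 and 0.043 m and angle between the z axis of flask_medium and the z axis of base_medium, either way round below 0.08 rad and horizontal distance between flask_large and base_large below 0.006 m and z of flask_large in the frame of base_large between 0.04 and 0.046 m and angle between the z axis of flask_large and the z axis of base_large, either way round below 0.08 rad and distance of flask_plain from where it was at the start of the episode below 0.03 m and angle between flask_plain's own z axis and vertical below 0.1 rad); the robot touches nothing.
It fails at once if a wax tree is pressed with more than 15 N (contact force between any of tree_small, tree_medium, tree_large and anything else above 15 N).
It fails at once if a perforated flask is dropped (falls from about 20 mm or more) ((linear speed of flask_small above 0.6 m/s and contact force between flask_small and the fingers below 0.05 N) or (linear speed of flask_medium above 0.6 m/s and contact force between flask_medium and the fingers below 0.05 N) or (linear speed of flask_large above 0.6 m/s and contact force between flask_large and the fingers below 0.05 N)).
It fails at once if the plain dark flask is moved by more than 40 mm (distance of flask_plain from where it was at the start of the episode above 0.04 m).
It also fails if it takes over 90 s, if anything falls off the work surface, if the arm or the gripper's body presses on something with over 40 N, if the wrist force passes 120 N, or if a joint passes its speed limit or range.

## Working session

There is one attempt and no reset: what is moved stays moved. The work goes in short steps, Python scripts to look and compute and a tool call to move; the robot and the scene stay as the last step left them, time stands still between calls to the robot, and variables do not carry over. Pictures are saved under pics/ and viewed, and the job is handed in when it is done.

Besides the shell and the picture viewer there is one more tool, called after "Request:" as name(argument=value, ...), one argument or row to a line, values as JSON. drive_tool: Moves the arm, as the interface text tells. Its arguments: {"type":"object","properties":{"motion":{"type":"string"},"newtons":{"type":"number"}},"required":["motion"]}

```bash
mkdir -p pics; cat > h.py <<'E'
import numpy as np, cv2
from rig import get_state,get_image,camera_model
def grab(n,tag):
    im,d=get_image(n); np.savez(f'pics/{n}_{tag}.npz',im=im,d=d)
    cv2.imwrite(f'pics/{n}_{tag}.png',im[:,:,::-1]); return im,d
def ray(n,u,v):
    c=camera_model(n);K=np.array(c['camera_matrix']);T=np.array(c['cam_to_world'])
    r=np.array([(u-K[0,2])/K[0,0],-(v-K[1,2])/K[1,1],-1.]);return T[:3,3],T[:3,:3]@r
def onz(n,u,v,z):
    o,r=ray(n,u,v);return o+r*(z-o[2])/r[2]
def cloud(n,d):
    c=camera_model(n);K=np.array(c['camera_matrix']);T=np.array(c['cam_to_world'])
    v,u=np.mgrid[:d.shape[0],:d.shape[1]]
    p=np.stack([(u-K[0,2])/K[0,0]*d,-(v-K[1,2])/K[1,1]*d,-d],-1)
    return p@T[:3,:3].T+T[:3,3]
E
python3 - <<'E'
from h import *
for n in('top','side'):
    grab(n,'0');print(n,camera_model(n))
print(get_state())
E
```

```text
top {'camera_matrix': array([[375.61197519,   0.        , 311.54933595],
       [  0.        , 375.61197519, 191.84844857],
       [  0.        ,   0.        ,   1.        ]]), 'cam_to_world': array([[ 0.01599871,  0.99004823, -0.13981608,  0.42672954],
       [-0.99986531,  0.01532937, -0.00586297, -0.04878846],
       [-0.00366133,  0.13989105,  0.99016013,  0.88875316],
       [ 0.        ,  0.        ,  0.        ,  1.        ]])}
side {'camera_matrix': array([[452.32485357,   0.        , 318.00739369],
       [  0.        , 452.32485357, 206.44029693],
       [  0.        ,   0.        ,   1.        ]]), 'cam_to_world': array([[-0.87392169,  0.26988536, -0.40425582,  0.04883276],
       [-0.48605296, -0.47896378,  0.73098989,  0.81011811],
       [ 0.00365957,  0.83531766,  0.54975541,  0.68433544],
       [ 0.        ,  0.        ,  0.        ,  1.        ]])}
{'clock': 0.1, 'qpos': array([-1.22200043e+00,  2.76516575e-01,  1.50603140e+00, -1.27519960e-05,
        1.36070909e+00, -1.21013743e-01]), 'qd': array([ 8.13319482e-04, -3.12167521e-04, -2.88924556e-03, -3.90458644e-05,
       -1.22982880e-03, -1.26094864e-03]), 'effort': array([ 2.14069813e-03, -4.17699552e+01, -2.46404618e+01, -1.11680350e-05,
        5.88937139e-03,  2.14755642e-05]), 'position': array([ 0.26012803, -0.5122473 ,  0.23052497]), 'ee_rot': array([-8.26105034e-04,  9.72535851e-01,  2.32751640e-01, -1.00770272e-04]), 'contact_force': array([ 0.24019363,  0.20232778, -0.28276567]), 'moment': array([-0.02402065,  0.00140014,  0.03300119]), 'width': 0.08537298321919347}
```

View pics/top_0.png

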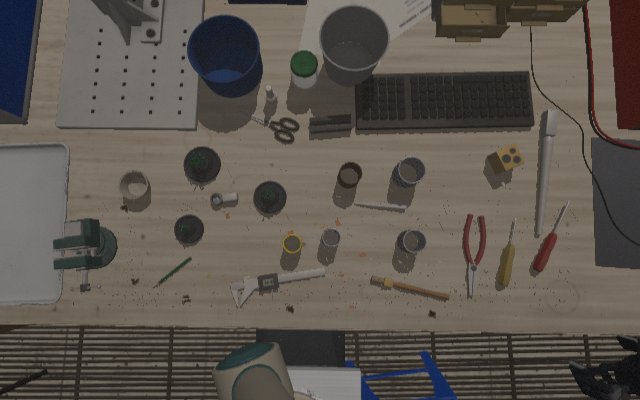

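View pics/side_0.png

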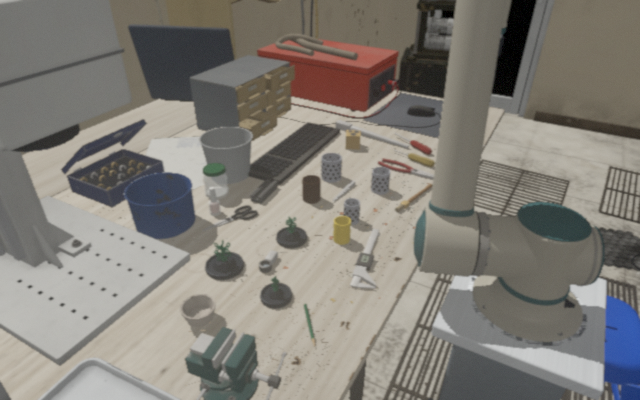

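The top view shows bright perforated tubes at (408,171), (411,241) and (330,238). There is a dark plain tube at (349,175), a yellow look-alike at (292,243), and bases at (202,165), (270,197) and (189,229). I'll enlarge these and measure sizes.

```bash
python3 - <<'E'
from h import *
t=np.load('pics/top_0.npz');s=np.load('pics/side_0.npz')
a=cv2.resize(t['im'][140:265,165:435],None,fx=2.9,fy=2.9,interpolation=cv2.INTER_CUBIC)
cv2.imwrite('pics/crop_t.png',cv2.convertScaleAbs(a[:,:,::-1],alpha=1.5))
a=cv2.resize(s['im'][140:310,170:430],None,fx=3,fy=3,interpolation=cv2.INTER_CUBIC)
cv2.imwrite('pics/crop_s.png',a[:,:,::-1])
P=cloud('top',t['d']);Q=cloud('side',s['d'])
print('table z',np.median(P[280:300,330:360,2]))
# clouds by height
def circfit(p):
    A=np.c_[2*p,np.ones(len(p))];x=np.linalg.lstsq(A,(p**2).sum(1),rcond=None)[0];return x[:2],np.sqrt(x[2]+x[0]**2+x[1]**2)
def robust(p):
    c,r=circfit(p)
    for _ in range(6):
        e=abs(np.hypot(*(p-c).T)-r);k=e<max(.0035,0);c,r=circfit(p[k])
    return c,r,k.sum()
for nm,u,v in(('A',408,171),('B',411,241),('C',330,238),('plain',349,175),('yel',292,243)):
    c0=onz('top',u,v,.06)[:2]
    for n,X in(('top',P),('side',Q)):
        x=X.reshape(-1,3);k=(np.hypot(*(x[:,:2]-c0).T)<.045)&(x[:,2]>.01)&(x[:,2]<.12);x=x[k]
        h=np.percentile(x[:,2],97)
        y=x[x[:,2]>h-.006]
        print(nm,n,len(x),'h',h.round(4),'rim',robust(y[:,:2]))
for nm,u,v in(('b1',202,165),('b2',270,197),('b3',189,229)):
    c0=onz('top',u,v,.012)[:2]
    for n,X in(('top',P),('side',Q)):
        x=X.reshape(-1,3);k=(np.hypot(*(x[:,:2]-c0).T)<.06)
        y=x[k&(x[:,2]>.005)&(x[:,2]<.016)]
        tr=x[k&(x[:,2]>.03)]
        r=cv2.minEnclosingCircle((y[:,:2]*1000).astype(np.float32))
        print(nm,n,len(y),r,'treetop',np.percentile(tr[:,2],98),tr[:,:2].mean(0))
E
```

```text
table z -0.0007857560238872519
A top 502 h 0.07 rim (array([ 0.5968459 , -0.26492545]), np.float64(0.029588200667911107), np.int64(120))
A side 497 h 0.0688 rim (array([ 0.59619837, -0.26150637]), np.float64(0.029510699675299006), np.int64(73))
B top 349 h 0.0648 rim (array([ 0.43977543, -0.26936192]), np.float64(0.02454854817370243), np.int64(96))
B side 412 h 0.0628 rim (array([ 0.4384505 , -0.26648652]), np.float64(0.024859029275240443), np.int64(71))
C top 109 h 0.0591 rim (array([ 0.44483517, -0.08832292]), np.float64(0.019611755203077903), np.int64(66))
C side 333 h 0.0574 rim (array([ 0.44380829, -0.08538454]), np.float64(0.019392005265399824), np.int64(73))
plain top 265 h 0.0645 rim (array([ 0.58878343, -0.12952243]), np.float64(0.02450024155124702), np.int64(85))
plain side 429 h 0.0634 rim (array([ 0.58810285, -0.12717113]), np.float64(0.02463339885131648), np.int64(75))
yel top 112 h 0.0593 rim (array([ 0.43031711, -0.00228778]), np.float64(0.01944305721555142), np.int64(68))
yel side 397 h 0.0571 rim (array([0.42943933, 0.00105659]), np.float64(0.019595633964350975), np.int64(84))
b1 top 682 ((616.1683959960938, 221.2573699951172), 43.72352981567383) treetop 0.06651208444762591 [0.61542602 0.21992563]
b1 side 571 ((614.6647338867188, 224.96847534179688), 44.64482116699219) treetop 0.0667157567296614 [0.61393787 0.22590544]
b2 top 623 ((539.5330810546875, 55.7558479309082), 38.8946418762207) treetop 0.061052350684677945 [0.53890322 0.05541026]
b2 side 385 ((538.431640625, 59.49280548095703), 39.973751068115234) treetop 0.0613749631552294 [0.53767615 0.05962871]
b3 top 510 ((461.25372314453125, 243.55955505371094), 33.915367126464844) treetop 0.05446871909034266 [0.46095432 0.24301442]
b3 side 508 ((459.98248291015625, 247.27734375), 34.876888275146484) treetop 0.054875138796890655 [0.45924083 0.24769952]
```

View pics/crop_t.png

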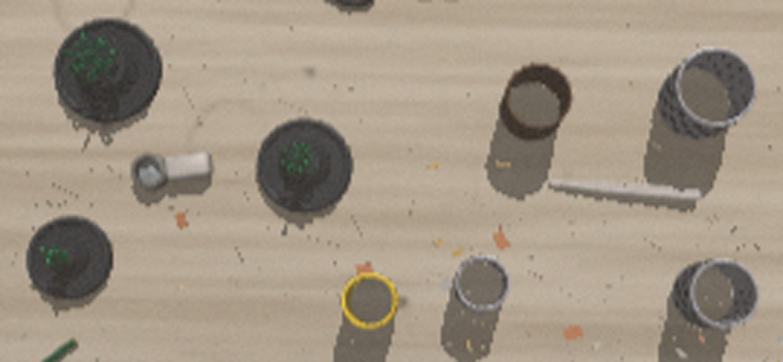

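View pics/crop_s.png

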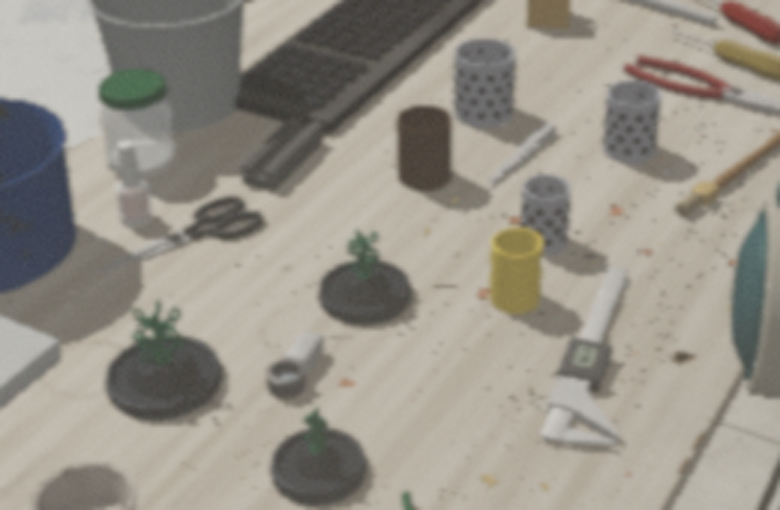

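The sizes are unambiguous. Flask centres:
- **Large:** pixel (408,171), rim r≈29.5, h≈70, at (0.596,-0.263)
- **Medium:** pixel (411,241), h≈64, at (0.439,-0.268)
- **Small:** pixel (330,238), h≈58, at (0.444,-0.087)

The yellow tube at (292,243) and the brown one at (349,175) are excluded. Base radii of 44, 39 and 34 mm match large (202,165), medium (270,197) and small (189,229). The crops confirm the perforations.

The two cameras disagree by about 3 mm in y, so I'll work relative to the images. First I turn the tool so the jaws open along world x.

Request:
drive_tool(
  motion="0 0 -10.5 0 0 0 100;0 0 -10.5 0 0 0 100;0 0 -10.5 0 0 0 100;0 0 -10.5 0 0 0 100;0 0 -10.5 0 0 0 100;0 0 -10.5 0 0 0 100;0 0 0 0 0 0 100",
  newtons=30,
)

```text
clock: 0.98
position: [0.2593, -0.51, 0.2267]
ee_rot: [-0.004, 0.699, 0.716, 0.002]
contact_force: [0.0, 0.2, 0.2]
width: 0.0858
```

Request:
drive_tool(
  motion="0 0 1.4 0.048 0.036 0 100;0 0 0 0.048 0.036 0 100;0 0 0 0.048 0.036 0 100;0 0 0 0.048 0.036 0 100;0 0 0 0.048 0.036 0 100;0 0 0 0 0 0 100",
)

```text
clock: 1.72
position: [0.4452, -0.2652, 0.2265]
ee_rot: [-0.005, 0.716, 0.698, 0.003]
contact_force: [-0.3, -0.7, 0.5]
width: 0.0853
```

```bash
cat >> h.py <<'E'
from scipy.spatial.transform import Rotation as R
def to(x,y,z,yaw=90):
    s=get_state();q=s['ee_rot'];r=R.from_quat([q[1],q[2],q[3],q[0]])
    t=R.from_euler('z',yaw,degrees=True)*R.from_euler('x',180,degrees=True)
    print('pos',s['position'].round(4),'turn',(r.inv()*t).as_rotvec(degrees=True).round(2),'shift',r.inv().apply(np.array([x,y,z])-s['position']).round(4),'F',s['contact_force'].round(2),'w',round(s['width'],4),'t',s['clock'])
E
python3 - <<'E'
from h import *
to(.439,-.268,.13)
E
```

```text
pos [ 0.4452 -0.2652  0.2265] turn [-0.16 -0.57 -1.45] shift [-0.0039 -0.0059  0.0964] F [-0.32 -0.69  0.54] w 0.0853 t 1.725
```

Request:
drive_tool(
  motion="-0.2 -0.6 -1.4 -0.004 -0.006 0.05 100;0 0 0 0 0 0.05 100;0 0 0 0 0 0.03 100;0 0 0 0 0 0 100",
)

```text
clock: 2.22
position: [0.4385, -0.272, 0.0941]
ee_rot: [0.003, 0.71, 0.704, -0.001]
contact_force: [-0.3, -0.4, -0.2]
width: 0.0856
```

```bash
python3 - <<'E'
from h import *
to(.439,-.268,.02)
im,d=grab('top','1');im2,d2=grab('side','1')
a=np.vstack([cv2.resize(im[150:300,340:480],(560,600))])
b=cv2.resize(im2[100:240,300:440],(560,560));
o=np.zeros((600,800,3),np.uint8);o[:400,:400]=cv2.resize(a,(400,400));o[:400,400:]=cv2.resize(b,(400,400))
cv2.imwrite('pics/c1.png',o[:400,:,::-1])
E
```

```text
pos [ 0.4385 -0.272   0.0941] turn [ 0.11  0.32 -0.5 ] shift [0.0044 0.0003 0.0741] F [-0.34 -0.39 -0.19] w 0.0856 t 2.225
```

View pics/c1.png

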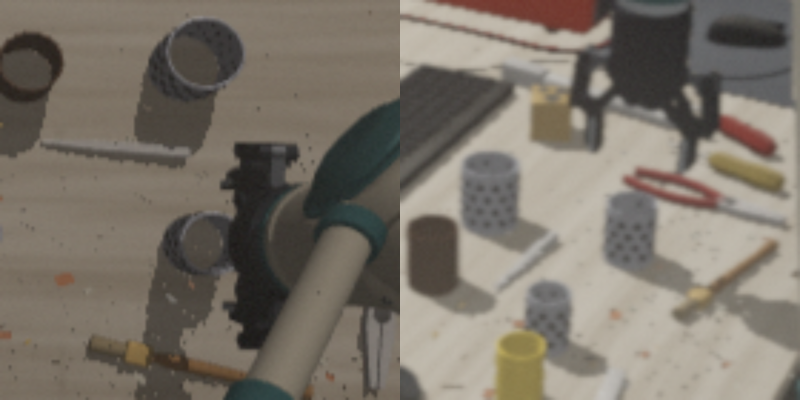

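```bash
cat >> h.py <<'E'
def proj(n,p):
    c=camera_model(n);K=np.array(c['camera_matrix']);T=np.array(c['cam_to_world'])
    q=T[:3,:3].T@(np.array(p)-T[:3,3]);return K[0,2]-K[0,0]*q[0]/q[2],K[1,2]+K[1,1]*q[1]/q[2]
E
python3 - <<'E'
from h import *
for s in(-.0425,0,.0425): print(proj('side',[.4385+s,-.272,.1041]))
d=np.load('pics/side_1.npz')
im=cv2.resize(d['im'][90:200,340:430],(720,595)[:2] if 0 else (480,587),interpolation=cv2.INTER_CUBIC)
cv2.imwrite('pics/c2.png',cv2.convertScaleAbs(im[:,:,::-1],alpha=1.5))
Q=cloud('side',d['d']);k=(Q[...,2]>.09)&(Q[...,2]<.15)&(abs(Q[...,1]+.27)<.06)&(abs(Q[...,0]-.4385)<.08)
x=Q[k]
for z in np.arange(.1,.15,.01):
    y=x[abs(x[:,2]-z)<.005]
    for s in(1,-1):
        w=y[(y[:,0]-.4385)*s>0]
        if len(w):print(round(z,2),s,len(w),w.min(0).round(4),w.max(0).round(4))
E
```

```text
(np.float64(397.7557829309684), np.float64(160.38485071971667))
(np.float64(383.4206231850694), np.float64(156.91593850031217))
(np.float64(369.4688812385674), np.float64(153.5398081342697))
0.11 1 11 [ 0.4793 -0.2783  0.1085] [ 0.4937 -0.2615  0.114 ]
0.11 -1 9 [ 0.3849 -0.2677  0.1089] [ 0.3953 -0.257   0.1146]
0.12 1 23 [ 0.4798 -0.2825  0.1156] [ 0.4943 -0.2581  0.1249]
0.12 -1 25 [ 0.3819 -0.2802  0.1151] [ 0.3957 -0.2579  0.125 ]
0.13 1 22 [ 0.4806 -0.2811  0.1257] [ 0.4951 -0.2568  0.1345]
0.13 -1 19 [ 0.3817 -0.2767  0.127 ] [ 0.3939 -0.2578  0.1341]
0.14 1 24 [ 0.48   -0.2842  0.1364] [ 0.496  -0.2581  0.1449]
0.14 -1 21 [ 0.3816 -0.2741  0.1352] [ 0.3962 -0.2562  0.1433]
```

View pics/c2.png

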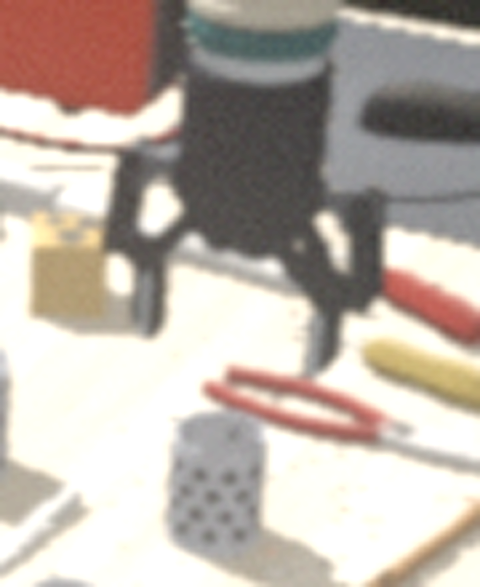

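Calibrated against the fingers, the side camera reads about +3 mm in y, so the top-camera y values hold. I descend and grip the medium flask.

Request:
drive_tool(
  motion="0.1 0.3 -0.5 0.0025 0 0.025 100;0 0 0 0 0 0.025 100;0 0 0 0 0 0.024 100;0 0 0 0 0 0 100;0 0 0 0 0 0 30;0 0 0 0 0 0 30;0 0 0 0 0 0 30;0 0 0 0 0 0 30;0 0 0 0 0 0 30;0 0 0 0 0 0 30",
  newtons=30,
)

```text
clock: 3.58
position: [0.4486, -0.28, 0.0335]
ee_rot: [0.016, 0.709, 0.705, 0.001]
contact_force: [0.0, -0.1, -2.5]
width: 0.0515
```

```bash
python3 - <<'E'
from h import *
to(.439,-.268,.17)
E
```

```text
pos [ 0.4486 -0.28    0.0335] turn [ 1.37  1.17 -0.25] shift [ 0.0092 -0.0064 -0.1369] F [ 0.   -0.08 -2.46] w 0.0515 t 3.575
```

```bash
python3 - <<'E'
from h import *
im,d=grab('side','2')
cv2.imwrite('pics/c3.png',cv2.resize(im[90:250,280:480],(800,600)[:2] if 0 else (750,600),interpolation=cv2.INTER_CUBIC)[:,:,::-1])
im,d=grab('top','2');s=get_state();print(s)
E
```

```text
{'clock': 3.675, 'qpos': array([-6.89163718e-01,  3.83865475e-01,  1.90628053e+00, -9.36684472e-04,
        8.20051799e-01, -6.84232155e-01]), 'qd': array([-1.10152458e-03,  2.46819687e-03,  3.79683249e-04, -1.91343521e-03,
       -2.72747950e-05,  1.27798524e-04]), 'effort': array([ 9.12027288e-03, -4.18158102e+01, -1.78454089e+01,  6.31145696e-03,
       -1.87838743e-01, -2.42236933e-05]), 'position': array([ 0.4485672 , -0.27998972,  0.0334567 ]), 'ee_rot': array([0.01565462, 0.70853925, 0.70549672, 0.00120104]), 'contact_force': array([ 0.0568127 ,  0.22049319, -2.07849008]), 'moment': array([-0.03865981,  0.00380913, -0.07781385]), 'width': 0.051490530364353825}
```

View pics/c3.png

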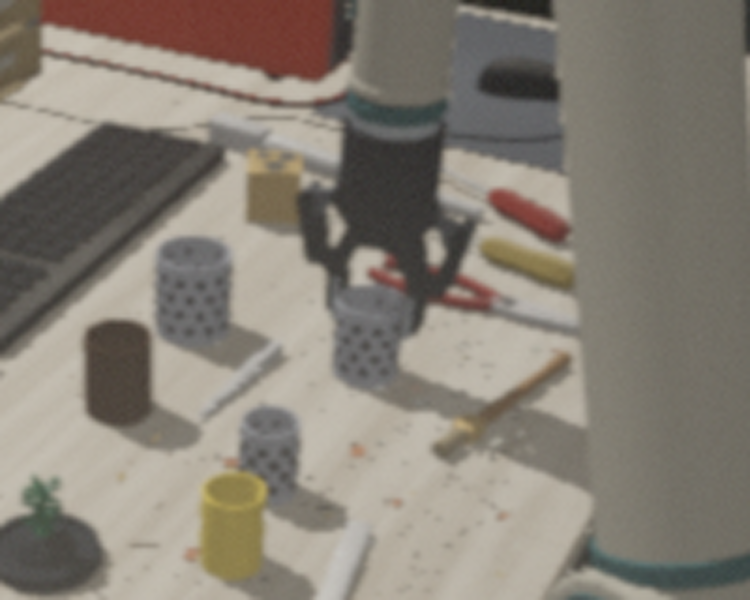

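View pics/top_2.png

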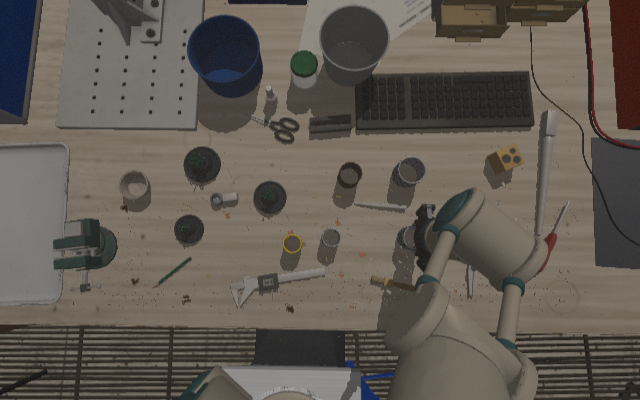

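The grip sits high and off to one side because the tool drifted and tilted during the fast descent. I'll reopen, straighten and redo it in smaller steps.

Request:
drive_tool(
  motion="0 0 0 0 0 0 100;0 0 0 0 0 0 100;0 0 0 0 0 0 100;0 0 0 0 0 0 100",
)

```text
clock: 4.18
position: [0.4493, -0.2805, 0.034]
ee_rot: [0.016, 0.709, 0.705, 0.001]
contact_force: [1.0, 0.0, -0.9]
width: 0.0853
```

```bash
cat >> h.py <<'E'
def circfit(p):
    A=np.c_[2*p,np.ones(len(p))];x=np.linalg.lstsq(A,(p**2).sum(1),rcond=None)[0];return x[:2],np.sqrt(x[2]+x[0]**2+x[1]**2)
def rim(X,c0,ztop,r0,gate=.006):
    x=X.reshape(-1,3);x=x[(abs(x[:,2]-ztop)<.004)];p=x[:,:2];c=np.array(c0)
    for _ in range(8):
        k=abs(np.hypot(*(p-c).T)-r0)<gate;c,r=circfit(p[k])
    return c.round(4),r.round(4),k.sum()
E
python3 - <<'E'
from h import *
to(.439,-.268,.02)
for n in('top','side'):
    im,d=grab(n,'3');print(n,rim(cloud(n,d),(.44,-.268),.0625,.0245,.012))
E
```

```text
pos [ 0.4493 -0.2805  0.034 ] turn [ 1.44  1.23 -0.25] shift [ 0.0127 -0.0107  0.0135] F [ 1.    0.04 -0.89] w 0.0853 t 4.175
top (array([ 0.4479, -0.2694]), np.float64(0.0244), np.int64(53))
side (array([ 0.4472, -0.2674]), np.float64(0.0246), np.int64(63))
```

Request:
drive_tool(
  motion="1.4 1.2 -0.2 0.010 -0.001 0 100;0 0 0 0 0 0 100",
)

```text
clock: 4.53
position: [0.4483, -0.2704, 0.0338]
ee_rot: [0.0, 0.707, 0.707, 0.0]
contact_force: [-0.0, -0.7, 0.1]
width: 0.0854
```

```bash
python3 - <<'E'
from h import *
to(.4475,-.27,.02)
E
```

```text
pos [ 0.4483 -0.2704  0.0338] turn [ 0.03  0.02 -0.05] shift [ 0.0004 -0.0008  0.0138] F [-0.04 -0.72  0.15] w 0.0854 t 4.525
```

Request:
drive_tool(
  motion="0 0 0 0 0 0.007 100;0 0 0 0 0 0.007 100;0 0 0 0 0 0 100",
)

```text
clock: 4.9
position: [0.4479, -0.2707, 0.0186]
ee_rot: [0.0, 0.707, 0.707, -0.0]
contact_force: [0.5, 0.3, 0.0]
width: 0.0855
```

```bash
python3 - <<'E'
from h import *
to(.4475,-.27,.02)
E
```

```text
pos [ 0.4479 -0.2707  0.0186] turn [ 0.03  0.04 -0.06] shift [ 0.0007 -0.0004 -0.0014] F [0.52 0.31 0.02] w 0.0855 t 4.9
```

Request:
drive_tool(
  motion="0 0 0 0 0 0 40;0 0 0 0 0 0 40;0 0 0 0 0 0 40;0 0 0 0 0 0 40;0 0 0 0 0 0 40;0 0 0 0 0 0 40",
  newtons=30,
)

```text
clock: 5.65
position: [0.4479, -0.2708, 0.0187]
ee_rot: [0.001, 0.708, 0.707, -0.0]
contact_force: [0.3, -1.0, -0.2]
width: 0.0519
```

Request:
drive_tool(
  motion="0 0 0 0 0 -0.01 40;0 0 0 0 0 -0.02 40;0 0 0 0 0 -0.025 40;0 0 0 0 0 -0.025 40;0 0 0 0 0 -0.025 40;0 0 0 0 0 0 40",
)

```text
clock: 6.4
position: [0.4472, -0.2702, 0.1281]
ee_rot: [-0.0, 0.707, 0.707, -0.0]
contact_force: [-0.3, -0.2, -2.5]
width: 0.0516
```

```bash
python3 - <<'E'
from h import *
to(.539,.0575,.15)
im,d=grab('side','4');grab('top','4')
cv2.imwrite('pics/c4.png',cv2.resize(im[60:220,280:480],(750,600),interpolation=cv2.INTER_CUBIC)[:,:,::-1])
E
```

```text
pos [ 0.4472 -0.2702  0.1281] turn [-0.02  0.01 -0.06] shift [ 0.3278  0.0915 -0.022 ] F [-0.26 -0.22 -2.46] w 0.0516 t 6.4
```

View pics/c4.png

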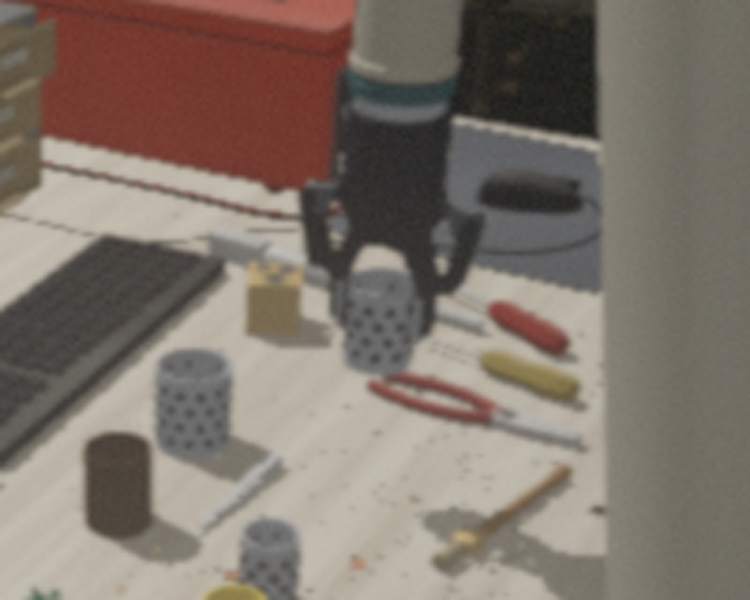

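Request:
drive_tool(
  motion="0 0 0 0.02 0.006 0 40;0 0 0 0.041 0.0115 0 40;0 0 0 0.041 0.0115 0 40;0 0 0 0.041 0.0115 0 40;0 0 0 0.041 0.0115 0 40;0 0 0 0.041 0.0115 0 40;0 0 0 0.041 0.0115 0 40;0 0 0 0.041 0.0115 0 40;0 0 0 0.02 0.0055 0 40;0 0 0 0 0 0 40;0 0 0 0 0 0 40",
)

```text
clock: 7.88
position: [0.531, 0.069, 0.1099]
ee_rot: [-0.015, 0.708, 0.706, -0.009]
contact_force: [-0.4, 0.0, -1.8]
width: 0.0517
```

```bash
python3 - <<'E'
from h import *
to(.539,.055,.12)
for n in('top','side'):
    im,d=grab(n,'5');X=cloud(n,d);s=get_state()['position']
    for zt in(s[2]+.0453,):print(n,rim(X,s[:2],zt,.0245,.012))
im=np.load('pics/side_5.npz')['im']
cv2.imwrite('pics/c5.png',cv2.resize(im[100:290,180:420],(758,600),interpolation=cv2.INTER_CUBIC)[:,:,::-1])
E
```

```text
pos [0.531  0.069  0.1099] turn [-1.94 -0.52 -0.19] shift [-0.0139  0.0077 -0.0105] F [-0.4   0.04 -1.79] w 0.0517 t 7.875
top (array([0.5008, 0.028 ]), np.float64(0.0287), np.int64(16))
side (array([0.5324, 0.0723]), np.float64(0.0271), np.int64(80))
```

View pics/c5.png

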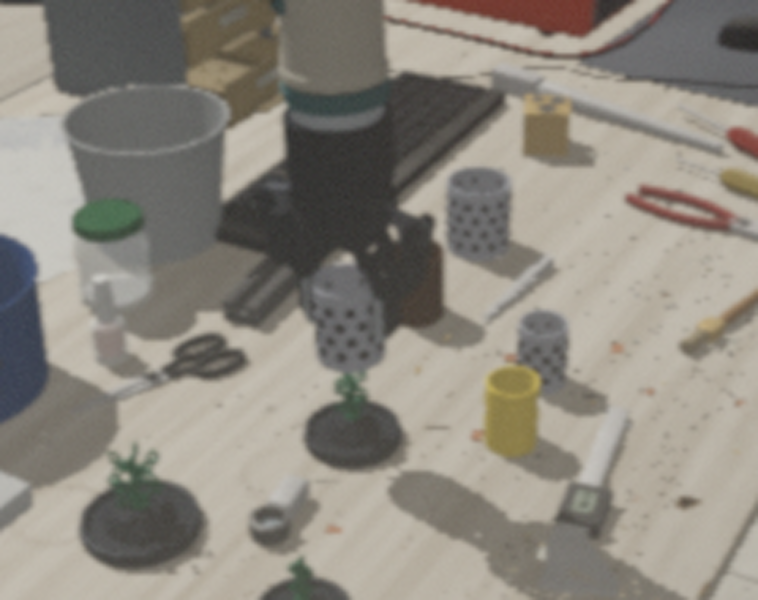

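View pics/top_5.png

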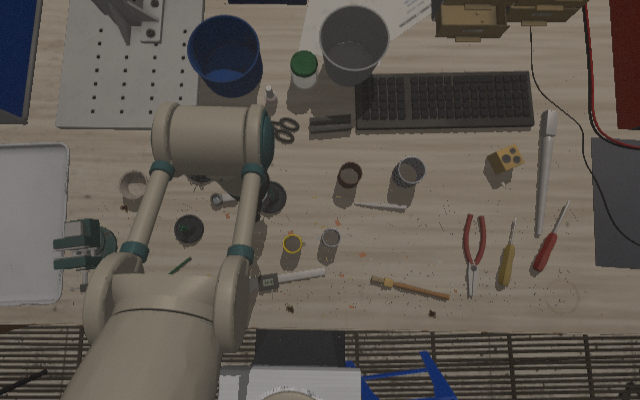

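Request:
drive_tool(
  motion="-1.9 -0.5 -0.2 -0.007 0.004 -0.005 40;0 0 0 -0.007 0.004 -0.005 40;0 0 0 0 0 0 40",
)

```text
clock: 8.35
position: [0.5398, 0.0514, 0.1212]
ee_rot: [0.001, 0.708, 0.706, 0.001]
contact_force: [0.2, -0.2, -2.7]
width: 0.0518
```

```bash
cat >> h.py <<'E'
def outer(X,c0,z0,z1,r0,gate=.004,it=10):
    # visible outside wall of the tube, side camera
    x=X.reshape(-1,3);x=x[(x[:,2]>z0)&(x[:,2]<z1)];p=x[:,:2];c=np.array(c0,float)
    from scipy.optimize import least_squares
    for _ in range(it):
        e=np.hypot(*(p-c).T)-r0;k=abs(e)<gate
        c=least_squares(lambda c:np.hypot(*(p[k]-c).T)-r0,c,loss='soft_l1',f_scale=.001).x
    return c.round(4),int(k.sum())
def base(X,c0,r0):
    x=X.reshape(-1,3);k=(np.hypot(*(x[:,:2]-c0).T)<r0+.012)&(x[:,2]>.007)&(x[:,2]<.016);y=x[k,:2]
    (a,b),r=cv2.minEnclosingCircle((y*1000).astype(np.float32));return round(a/1000,4),round(b/1000,4),r
E
python3 - <<'E'
from h import *
to(.539,.055,.12)
im,d=grab('side','6');X=cloud('side',d);s=get_state()['position']
b=s[2]-.0187
for z0,z1 in((.005,.03),(.005,.018),(.04,.06)):print(outer(X,s[:2]+[0,.003],b+z0,b+z1,.026,.008))
print(rim(X,s[:2],b+.063,.0245,.006)); print(base(X,(.5385,.0595),.039))
d0=np.load('pics/side_0.npz')['d'];X=cloud('side',d0)
print('at start: outer',outer(X,(.4385,-.2665),.005,.03,.026,.008),rim(X,(.4385,-.2665),.0625,.0245),base(X,(.5385,.0595),.039))
E
```

```text
pos [0.5398 0.0514 0.1212] turn [ 0.18  0.05 -0.2 ] shift [ 0.0036 -0.0008  0.0012] F [ 0.18 -0.23 -2.66] w 0.0518 t 8.35
(array([0.5389, 0.0534]), 196)
(array([0.5392, 0.0534]), 100)
(array([0.5366, 0.0542]), 302)
(array([0.5388, 0.0554]), np.float64(0.025), np.int64(92))
(0.5387, 0.0583, 39.97186279296875)
at start: outer (array([ 0.4392, -0.2682]), 133) (array([ 0.4384, -0.2663]), np.float64(0.0248), np.int64(63)) (0.5384, 0.0595, 39.95903396606445)
```

Request:
drive_tool(
  motion="0.2 0 -0.2 0.0033 0 0 40;0 0 0 0 0 0.008 40;0 0 0 0 0 0.008 40;0 0 0 0 0 0.008 40;0 0 0 0 0 0.008 40;0 0 0 0 0 0 40",
)

```text
clock: 9.15
position: [0.5381, 0.0557, 0.0855]
ee_rot: [-0.002, 0.707, 0.707, -0.002]
contact_force: [0.1, 0.2, -2.8]
width: 0.0519
```

```bash
cat > m.py <<'E'
from h import *
import sys
def chk(tag,r0,h,grip,bs,rb,crop):
    to(*bs,grip+.008)
    im,d=grab('side',tag);X=cloud('side',d);s=get_state()['position'];b=s[2]-grip
    print('bottom',round(b,4),'rim',rim(X,s[:2]+[0,.002],b+h-.001,r0-.0015,.005),'base',base(X,bs,rb))
    u0,u1,v0,v1=crop
    cv2.imwrite(f'pics/c_{tag}.png',cv2.resize(im[v0:v1,u0:u1],((u1-u0)*600//(v1-v0),600),interpolation=cv2.INTER_CUBIC)[:,:,::-1])
E
python3 - <<'E'
from m import *
chk('7',.026,.064,.0187,(.539,.0585),.039,(230,350,150,260))
E
```

```text
pos [0.5381 0.0557 0.0855] turn [-0.27  0.02  0.04] shift [0.0029 0.0012 0.0588] F [ 0.05  0.18 -2.82] w 0.0519 t 9.15
bottom 0.0672 rim (array([0.5378, 0.0597]), np.float64(0.0251), np.int64(75)) base (0.5386, 0.0594, 39.97643280029297)
```

View pics/c_7.png

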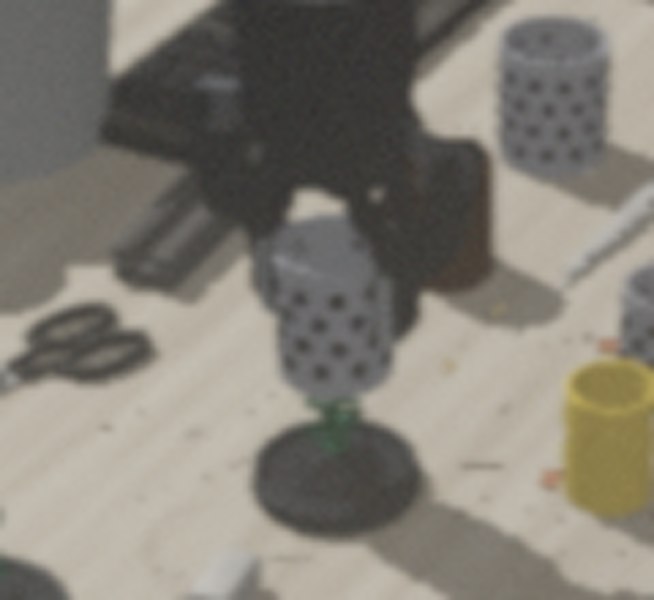

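The picture shows the flask squarely above its tree, with the rim centre matching the base centre to about 1 mm. I'm lowering it.

Request:
drive_tool(
  motion="-0.2 0 0 0 0.001 0.006 40;0 0 0 0 0 0.006 40;0 0 0 0 0 0.006 40;0 0 0 0 0 0.006 40;0 0 0 0 0 0.006 40;0 0 0 0 0 0 40",
)

```text
clock: 9.95
position: [0.54, 0.0556, 0.0542]
ee_rot: [0.0, 0.707, 0.707, 0.0]
contact_force: [-0.5, -0.7, -2.4]
width: 0.0516
```

```bash
python3 - <<'E'
from m import *
chk('8',.026,.064,.0187,(.539,.0585),.039,(230,350,150,260))
E
```

```text
pos [0.54   0.0556 0.0542] turn [0.06 0.02 0.04] shift [ 0.0029 -0.001   0.0275] F [-0.54 -0.67 -2.36] w 0.0516 t 9.95
bottom 0.0357 rim (array([0.5388, 0.0586]), np.float64(0.025), np.int64(75)) base (0.5372, 0.0599, 39.533721923828125)
```

Request:
drive_tool(
  motion="0 0 0 0 -0.0005 0.006 40;0 0 0 0 0 0.006 40;0 0 0 0 0 0.006 40;0 0 0 0 0 0.005 40;0 0 0 0 0 0 40",
)

```text
clock: 10.62
position: [0.54, 0.0556, 0.03]
ee_rot: [0.001, 0.707, 0.707, 0.001]
contact_force: [-0.2, -0.2, -2.0]
width: 0.0522
```

```bash
python3 - <<'E'
from m import *
chk('9',.026,.064,.0187,(.539,.0585),.039,(230,350,150,260))
E
```

```text
pos [0.54   0.0556 0.03  ] turn [0.12 0.02 0.04] shift [ 0.0029 -0.001   0.0033] F [-0.21 -0.2  -2.04] w 0.0522 t 10.625
bottom 0.0115 rim (array([0.5396, 0.0599]), np.float64(0.0244), np.int64(66)) base (0.5381, 0.0603, 38.80986404418945)
```

View pics/c_9.png

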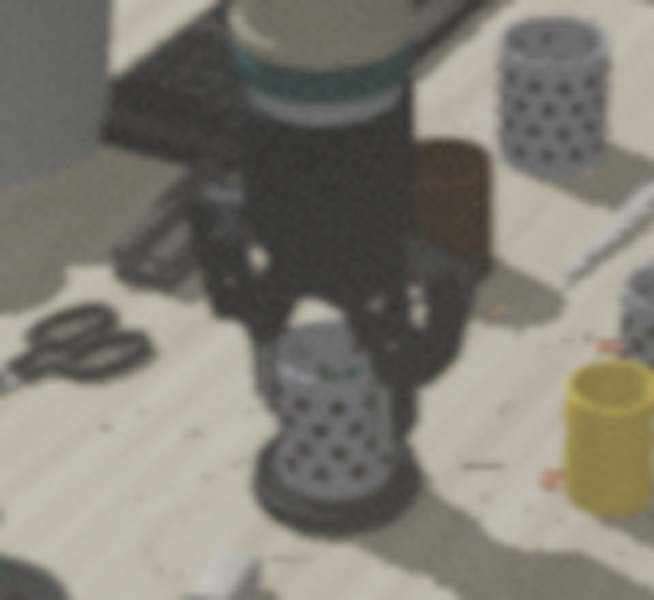

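Force is unchanged and the bottom is about 3 mm above the floor. I'll go down gently until it touches.

Request:
drive_tool(
  motion="0 0 0 0 0 0.002 40;0 0 0 0 0 0.001 40;0 0 0 0 0 0 40",
)

```text
clock: 11.05
position: [0.5406, 0.0556, 0.0275]
ee_rot: [0.001, 0.707, 0.707, 0.001]
contact_force: [0.5, -0.2, -1.8]
width: 0.0519
```

Request:
drive_tool(
  motion="0 0 0 0 -0.0003 0.001 40;0 0 0 0 0 0.001 40;0 0 0 0 0 0 40",
)

```text
clock: 11.42
position: [0.5408, 0.0555, 0.0269]
ee_rot: [0.002, 0.707, 0.707, 0.002]
contact_force: [0.4, -0.9, -2.2]
width: 0.0518
```

Request:
drive_tool(
  motion="0 0 0 0 -0.0003 0.0015 40;0 0 0 0 0 0.001 40;0 0 0 0 0 0 40",
)

```text
clock: 11.8
position: [0.5409, 0.0556, 0.0269]
ee_rot: [0.003, 0.707, 0.707, 0.002]
contact_force: [-0.8, -0.3, -2.0]
width: 0.0517
```

Request:
drive_tool(
  motion="0 0 0 0 -0.0005 0.003 40;0 0 0 0 0 0 40",
)

```text
clock: 12.05
position: [0.5414, 0.0555, 0.0271]
ee_rot: [0.004, 0.707, 0.707, 0.003]
contact_force: [-0.0, 0.4, -2.3]
width: 0.0522
```

```bash
python3 - <<'E'
from m import *
chk('10',.026,.064,.0187,(.539,.0585),.039,(230,350,150,260))
E
```

```text
pos [0.5414 0.0555 0.0271] turn [0.54 0.04 0.06] shift [ 0.003  -0.0024  0.0004] F [-0.    0.39 -2.29] w 0.0522 t 12.05
bottom 0.0082 rim (array([0.5407, 0.0592]), np.float64(0.0249), np.int64(82)) base (0.5366, 0.0614, 38.90739059448242)
```

View pics/c_10.png

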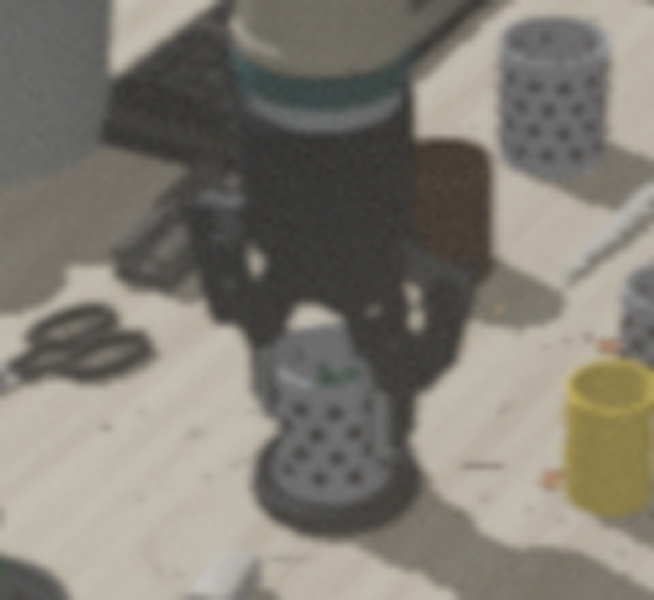

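Commanded motion no longer lowers it and the bottom reads 8.2 mm, so it is seated. Releasing and going straight up.

Request:
drive_tool(
  motion="0 0 0 0 0 0 75;0 0 0 0 0 0 75;0 0 0 0 0 0 75;0 0 0 0 0 0 75;0 0 0 0 0 -0.01 75;0 0 0 0 0 -0.02 75;0 0 0 0 0 -0.03 75;0 0 0 0 0 -0.03 75;0 0 0 0 0 -0.03 75;0 0 0 0 0 0 100",
)

```text
clock: 13.35
position: [0.5412, 0.0556, 0.1524]
ee_rot: [0.004, 0.707, 0.707, 0.004]
contact_force: [0.2, 0.9, -0.2]
width: 0.0801
```

```bash
python3 - <<'E'
from m import *
to(.5965,-.2645,.13)
im,d=grab('side','11');X=cloud('side',d)
print(rim(X,(.54,.0585),.071,.0245,.006),base(X,(.539,.0585),.039))
k=(np.hypot(X[...,0]-.54,X[...,1]-.0585)<.03);print(np.percentile(X[k][:,2],[95,98,99.5]))
cv2.imwrite('pics/c11.png',cv2.resize(im[150:260,230:350],(654,600),interpolation=cv2.INTER_CUBIC)[:,:,::-1])
E
```

```text
pos [0.5412 0.0556 0.1524] turn [0.66 0.04 0.05] shift [-0.3202  0.0547  0.0232] F [ 0.19  0.9  -0.23] w 0.0801 t 13.35
(array([0.5398, 0.0592]), np.float64(0.0245), np.int64(94)) (0.5377, 0.0603, 38.517948150634766)
[0.46361492 0.48138208 0.54794679]
```

View pics/c11.png

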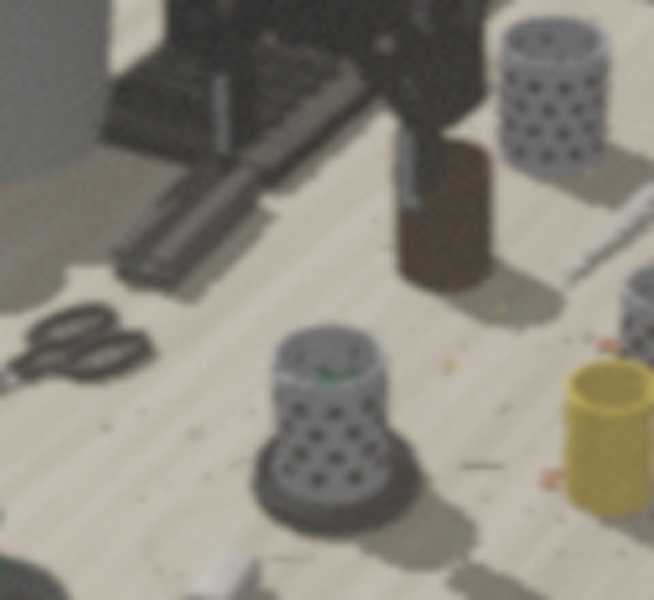

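Medium is seated. Next is the large flask.

Request:
drive_tool(
  motion="0.6 0 0 -0.016 0.003 0 100;0 0 0 -0.03 0.005 -0.001 100;0 0 0 -0.03 0.005 -0.001 100;0 0 0 -0.03 0.005 -0.001 100;0 0 0 -0.03 0.005 -0.001 100;0 0 0 -0.03 0.005 -0.001 100;0 0 0 -0.03 0.005 -0.001 100;0 0 0 -0.03 0.005 -0.001 100;0 0 0 -0.03 0.005 -0.001 100;0 0 0 -0.03 0.005 0 100;0 0 0 -0.02 0.005 0 100;0 0 0 0 0 0 100",
)

```text
clock: 14.9
position: [0.5863, -0.2702, 0.1405]
ee_rot: [-0.014, 0.708, 0.706, -0.01]
contact_force: [-0.0, 0.4, -0.2]
width: 0.0852
```

```bash
python3 - <<'E'
from m import *
to(.5965,-.2645,.12)
E
```

```text
pos [ 0.5863 -0.2702  0.1405] turn [-1.95 -0.32 -0.13] shift [0.0056 0.0109 0.0202] F [-0.04  0.44 -0.2 ] w 0.0852 t 14.9
```

Request:
drive_tool(
  motion="-1.9 -0.3 -0.1 0.0055 0.011 0.01 100;0 0 0 0 0 0.01 100;0 0 0 0 0 0.01 100;0 0 0 0 0 0 100",
)

```text
clock: 15.4
position: [0.5952, -0.2616, 0.1075]
ee_rot: [-0.003, 0.707, 0.707, -0.0]
contact_force: [0.4, -0.2, 0.3]
width: 0.0851
```

```bash
python3 - <<'E'
from m import *
to(.5965,-.2645,.024)
E
```

```text
pos [ 0.5952 -0.2616  0.1075] turn [-0.3  -0.23  0.05] shift [-0.0032  0.0017  0.0835] F [ 0.4  -0.17  0.31] w 0.0851 t 15.4
```

Request:
drive_tool(
  motion="-0.3 -0.2 0 -0.003 0.0017 0.01 100;0 0 0 0 0 0.01 100;0 0 0 0 0 0.01 100;0 0 0 0 0 0.008 100;0 0 0 0 0 0 100",
)

```text
clock: 16.02
position: [0.5969, -0.2647, 0.0669]
ee_rot: [-0.0, 0.707, 0.708, 0.0]
contact_force: [0.2, 0.3, -0.5]
width: 0.0853
```

```bash
python3 - <<'E'
from m import *
to(.5965,-.2645,.024)
E
```

```text
pos [ 0.5969 -0.2647  0.0669] turn [ 0.01 -0.02  0.07] shift [ 0.0002 -0.0004  0.0429] F [ 0.22  0.27 -0.55] w 0.0853 t 16.025
```

Request:
drive_tool(
  motion="0 0 0 0 0 0.01 100;0 0 0 0 0 0.01 100;0 0 0 0 0 0.01 100;0 0 0 0 0 0.01 100;0 0 0 0 0 0 100",
)

```text
clock: 16.65
position: [0.597, -0.2648, 0.024]
ee_rot: [-0.0, 0.707, 0.708, 0.0]
contact_force: [-0.2, -0.3, -0.4]
width: 0.0856
```

```bash
python3 - <<'E'
from m import *
to(.5965,-.2645,.024)
n='side'
im,d=grab(n,'12');print(n,rim(cloud(n,d),(.596,-.2615),.0685,.0295,.008))
E
```

```text
pos [ 0.597  -0.2648  0.024 ] turn [ 0.01 -0.02  0.06] shift [ 0.0003 -0.0005  0.    ] F [-0.18 -0.28 -0.41] w 0.0856 t 16.65
side (array([ 0.5965, -0.2624]), np.float64(0.0297), np.int64(65))
```

Request:
drive_tool(
  motion="0 0 0 0 0 0 55;0 0 0 0 0 0 55;0 0 0 0 0 0 55;0 0 0 0 0 0 55;0 0 0 0 0 0 55",
  newtons=35,
)

```text
clock: 17.32
position: [0.598, -0.2653, 0.0253]
ee_rot: [0.001, 0.707, 0.708, 0.001]
contact_force: [0.1, 0.1, -1.1]
width: 0.0617
```

Request:
drive_tool(
  motion="0 0 0 0 0 -0.01 50;0 0 0 0 0 -0.02 50;0 0 0 0 0 -0.025 50;0 0 0 0 0 -0.025 50;0 0 0 0 0 -0.025 50;0 0 0 0 0 -0.02 50;0 0 0 0 0 0 50",
)

```text
clock: 18.2
position: [0.5961, -0.2642, 0.1553]
ee_rot: [-0.0, 0.707, 0.708, 0.0]
contact_force: [0.3, -0.4, -2.9]
width: 0.0623
```

```bash
python3 - <<'E'
from m import *
to(.6155,.220,.15)
E
```

```text
pos [ 0.5961 -0.2642  0.1553] turn [-0.04 -0.04  0.07] shift [0.4842 0.02   0.0056] F [ 0.32 -0.35 -2.87] w 0.0623 t 18.2
```

Request:
drive_tool(
  motion="0 0 0 0.015 0 0 50;0 0 0 0.035 0.001 -0.001 50;0 0 0 0.035 0.001 -0.001 50;0 0 0 0.035 0.001 -0.001 50;0 0 0 0.035 0.001 -0.001 50;0 0 0 0.035 0.001 -0.001 50;0 0 0 0.035 0.001 -0.001 50;0 0 0 0.035 0.001 -0.001 50;0 0 0 0.015 0 0 50;0 0 0 0 0 0 50",
)

```text
clock: 19.45
position: [0.5926, 0.0293, 0.1516]
ee_rot: [-0.012, 0.706, 0.708, -0.005]
contact_force: [-0.2, -0.9, -2.9]
width: 0.062
```

```bash
python3 - <<'E'
from m import *
to(.6155,.220,.15)
E
```

```text
pos [0.5926 0.0293 0.1516] turn [-1.39 -0.64  0.14] shift [0.1906 0.0234 0.0031] F [-0.15 -0.91 -2.87] w 0.062 t 19.45
```

Request:
drive_tool(
  motion="-1.4 -0.6 0.1 0.02 0.002 0 50;0 0 0 0.03 0.004 -0.001 50;0 0 0 0.03 0.004 -0.001 50;0 0 0 0.03 0.004 -0.001 50;0 0 0 0.03 0.004 -0.001 50;0 0 0 0.03 0.003 -0.001 50;0 0 0 0.015 0.002 0 50;0 0 0 0 0 0 50",
)

```text
clock: 20.45
position: [0.617, 0.2071, 0.1521]
ee_rot: [0.002, 0.71, 0.704, -0.005]
contact_force: [-0.0, -0.9, -3.2]
width: 0.0618
```

```bash
python3 - <<'E'
from m import *
chk('13',.031,.070,.025,(.615,.2205),.044,(160,320,140,290))
E
```

```text
pos [0.617  0.2071 0.1521] turn [-0.28  0.54 -0.53] shift [ 0.0146 -0.0016  0.119 ] F [-0.04 -0.86 -3.21] w 0.0618 t 20.45
bottom 0.1271 rim (array([0.6165, 0.2102]), np.float64(0.0297), np.int64(113)) base (0.6151, 0.2257, 44.93708419799805)
```

View pics/c_13.png

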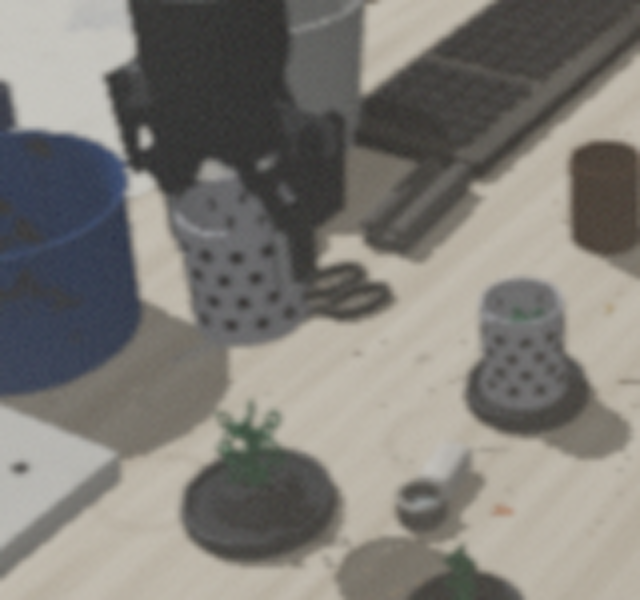

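Request:
drive_tool(
  motion="-0.3 0.5 -0.5 0.0145 -0.0015 0 50;0 0 0 0 0 0.01 50;0 0 0 0 0 0.01 50;0 0 0 0 0 0.01 50;0 0 0 0 0 0.01 50;0 0 0 0 0 0 50",
)

```text
clock: 21.25
position: [0.6144, 0.2179, 0.108]
ee_rot: [0.0, 0.708, 0.706, -0.002]
contact_force: [0.0, 0.2, -2.4]
width: 0.0617
```

```bash
python3 - <<'E'
from m import *
chk('14',.031,.070,.025,(.615,.2225),.044,(160,320,140,290))
E
```

```text
pos [0.6144 0.2179 0.108 ] turn [-0.15  0.18 -0.2 ] shift [0.0048 0.0008 0.075 ] F [ 0.05  0.23 -2.42] w 0.0617 t 21.25
bottom 0.0836 rim (array([0.6141, 0.2207]), np.float64(0.0298), np.int64(104)) base (0.6148, 0.2247, 45.11015319824219)
```

View pics/c_14.png

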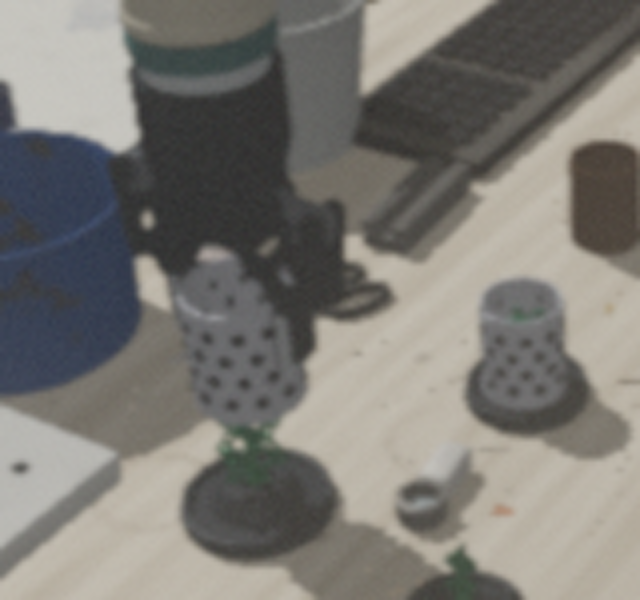

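Request:
drive_tool(
  motion="-0.1 0.2 -0.2 0.0037 0.0005 0 50;0 0 0 0 0 0.006 50;0 0 0 0 0 0 50",
)

```text
clock: 21.68
position: [0.6162, 0.2223, 0.1032]
ee_rot: [0.0, 0.707, 0.707, 0.001]
contact_force: [0.4, -0.1, -2.9]
width: 0.0619
```

```bash
python3 - <<'E'
from m import *
chk('15',.031,.070,.025,(.615,.2225),.044,(160,320,140,290))
E
```

```text
pos [0.6162 0.2223 0.1032] turn [ 0.14 -0.08  0.02] shift [ 0.0001 -0.0013  0.0702] F [ 0.42 -0.09 -2.85] w 0.0619 t 21.675
bottom 0.0785 rim (array([0.6157, 0.2249]), np.float64(0.0297), np.int64(105)) base (0.6141, 0.2247, 45.55451965332031)
```

Aligned to about 1 mm. Lowering.

Request:
drive_tool(
  motion="0.1 0 0 0 -0.001 0.006 50;0 0 0 0 0 0.006 50;0 0 0 0 0 0.006 50;0 0 0 0 0 0.006 50;0 0 0 0 0 0.006 50;0 0 0 0 0 0.006 50;0 0 0 0 0 0 50",
)

```text
clock: 22.6
position: [0.6153, 0.2223, 0.0647]
ee_rot: [-0.0, 0.707, 0.707, 0.001]
contact_force: [-0.7, -0.2, -3.4]
width: 0.0619
```

```bash
python3 - <<'E'
from m import *
chk('16',.031,.070,.025,(.615,.2225),.044,(160,320,140,290))
E
```

```text
pos [0.6153 0.2223 0.0647] turn [ 0.05 -0.08  0.01] shift [ 0.0001 -0.0004  0.0317] F [-0.67 -0.15 -3.41] w 0.0619 t 22.6
bottom 0.04 rim (array([0.6142, 0.2245]), np.float64(0.0302), np.int64(98)) base (0.6146, 0.2251, 43.9922981262207)
```

View pics/c_16.png

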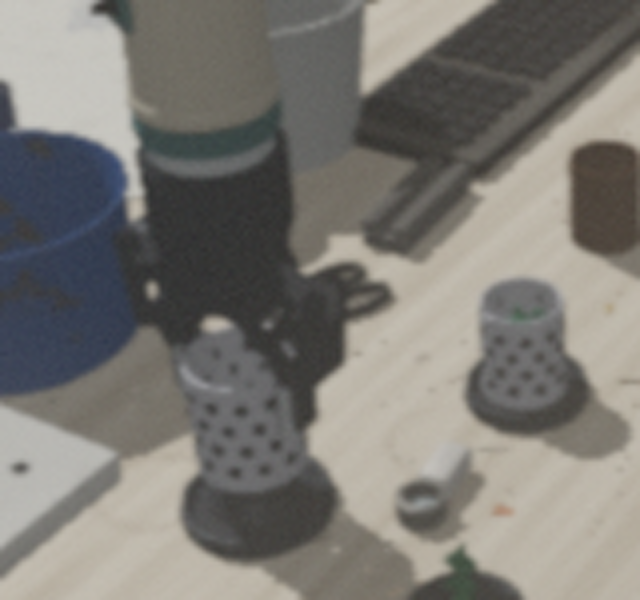

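Request:
drive_tool(
  motion="0 0 0 0 0 0.006 50;0 0 0 0 0 0.006 50;0 0 0 0 0 0.006 50;0 0 0 0 0 0.005 50;0 0 0 0 0 0.003 50;0 0 0 0 0 0 50",
)

```text
clock: 23.4
position: [0.616, 0.2225, 0.0375]
ee_rot: [0.0, 0.707, 0.707, 0.001]
contact_force: [0.2, -0.8, -2.7]
width: 0.0617
```

Request:
drive_tool(
  motion="0 0 0 0 0 0.003 50;0 0 0 0 0 0.002 50;0 0 0 0 0 0 50",
)

```text
clock: 23.78
position: [0.6164, 0.2227, 0.0334]
ee_rot: [0.0, 0.707, 0.707, 0.002]
contact_force: [0.1, 0.3, -3.1]
width: 0.0619
```

```bash
python3 - <<'E'
from m import *
chk('17',.031,.070,.025,(.615,.2225),.044,(160,320,140,290))
E
```

```text
pos [0.6164 0.2227 0.0334] turn [ 0.2  -0.13  0.01] shift [-0.0002 -0.0014  0.0004] F [ 0.13  0.29 -3.12] w 0.0619 t 23.775
bottom 0.0084 rim (array([0.6154, 0.2257]), np.float64(0.0297), np.int64(96)) base (0.6147, 0.2263, 44.217166900634766)
```

View pics/c_17.png

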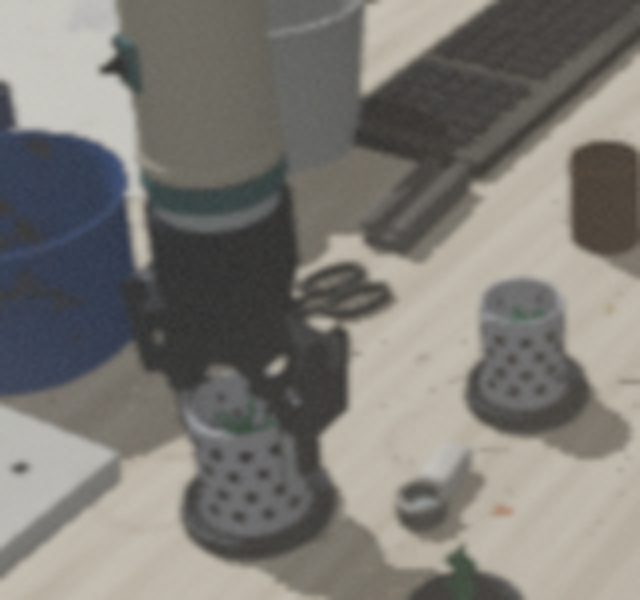

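Request:
drive_tool(
  motion="0 0 0 0 -0.0008 0.002 50;0 0 0 0 0 0.0015 50;0 0 0 0 0 0 50",
)

```text
clock: 24.2
position: [0.6166, 0.2229, 0.0336]
ee_rot: [0.001, 0.707, 0.707, 0.003]
contact_force: [-0.3, -0.0, -2.6]
width: 0.0619
```

Seated: z stays put despite 3.5 mm of commanded descent. Releasing.

Request:
drive_tool(
  motion="0 0 0 0 0 0 90;0 0 0 0 0 0 90;0 0 0 0 0 0 90;0 0 0 0 0 0 90;0 0 0 0 0 -0.01 90;0 0 0 0 0 -0.02 90;0 0 0 0 0 -0.03 90;0 0 0 0 0 -0.03 90;0 0 0 0 0 -0.03 90;0 0 0 0 0 0 90",
)

```text
clock: 25.45
position: [0.6174, 0.2229, 0.1606]
ee_rot: [0.003, 0.707, 0.707, 0.006]
contact_force: [-0.4, -0.8, 0.7]
width: 0.077
```

```bash
python3 - <<'E'
from m import *
to(.4445,-.0885,.15)
im,d=grab('side','18');X=cloud('side',d)
print(rim(X,(.616,.2255),.0765,.0295,.006),base(X,(.615,.2235),.044),'small',rim(X,(.444,-.0855),.057,.0195))
cv2.imwrite('pics/c18.png',cv2.resize(im[140:290,160:320],(640,600),interpolation=cv2.INTER_CUBIC)[:,:,::-1])
E
```

```text
pos [0.6174 0.2229 0.1606] turn [ 0.68 -0.23  0.02] shift [-0.3114 -0.1731  0.0073] F [-0.42 -0.79  0.67] w 0.077 t 25.45
(array([0.6145, 0.2252]), np.float64(0.0296), np.int64(147)) (0.6144, 0.2254, 43.947914123535156) small (array([ 0.4438, -0.0856]), np.float64(0.0197), np.int64(57))
```

View pics/c18.png

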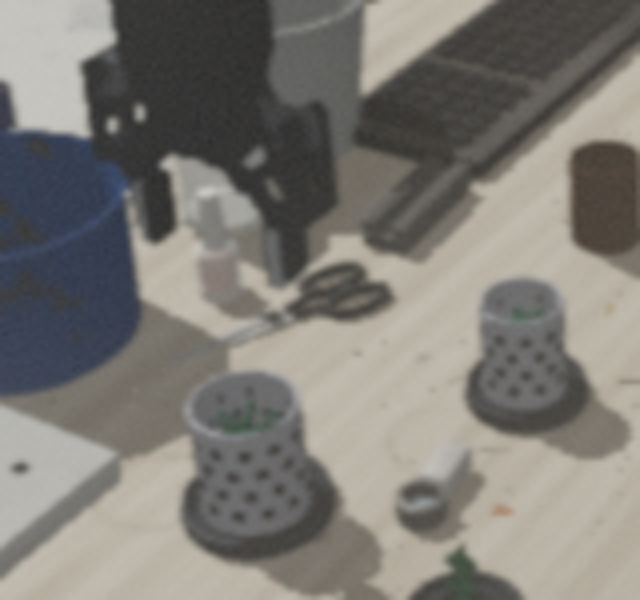

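Large is seated and concentric. Next is the bright small flask at (.444,-.088); the yellow look-alike lies 86 mm to its +y.

Request:
drive_tool(
  motion="0.7 -0.2 0 -0.016 -0.009 0 80;0 0 0 -0.03 -0.017 0 80;0 0 0 -0.03 -0.017 0 80;0 0 0 -0.03 -0.017 0 80;0 0 0 -0.03 -0.017 0 80;0 0 0 -0.03 -0.017 0 80;0 0 0 -0.03 -0.017 0 80;0 0 0 -0.03 -0.017 0 80;0 0 0 -0.03 -0.017 0 80;0 0 0 -0.03 -0.017 0 80;0 0 0 -0.015 -0.009 0 80;0 0 0 0 0 0 80",
)

```text
clock: 27.0
position: [0.4196, -0.0944, 0.1475]
ee_rot: [-0.015, 0.708, 0.706, -0.017]
contact_force: [0.7, -0.4, 1.1]
width: 0.0684
```

```bash
python3 - <<'E'
from m import *
to(.4445,-.0885,.12)
E
```

```text
pos [ 0.4196 -0.0944  0.1475] turn [-2.6   0.18 -0.1 ] shift [0.006  0.0261 0.0264] F [ 0.73 -0.42  1.13] w 0.0684 t 27.0
```

Request:
drive_tool(
  motion="-2.6 0.2 -0.1 0.003 0.013 0.008 80;0 0 0 0.003 0.012 0.008 80;0 0 0 0 0 0.01 80;0 0 0 0 0 0.01 80;0 0 0 0 0 0 80",
)

```text
clock: 27.62
position: [0.4433, -0.0863, 0.1068]
ee_rot: [-0.003, 0.707, 0.707, -0.001]
contact_force: [0.5, -0.6, -0.3]
width: 0.0687
```

```bash
python3 - <<'E'
from m import *
to(.4445,-.0885,.017)
E
```

```text
pos [ 0.4433 -0.0863  0.1068] turn [-0.33 -0.17  0.05] shift [-0.0024  0.0017  0.0898] F [ 0.52 -0.57 -0.34] w 0.0687 t 27.625
```

Request:
drive_tool(
  motion="-0.3 -0.2 0 -0.0024 0.0015 0.01 80;0 0 0 0 0 0.01 80;0 0 0 0 0 0.01 80;0 0 0 0 0 0.01 80;0 0 0 0 0 0 80",
)

```text
clock: 28.25
position: [0.4446, -0.0889, 0.064]
ee_rot: [0.0, 0.707, 0.707, -0.0]
contact_force: [-0.2, -0.0, 0.2]
width: 0.0685
```

```bash
python3 - <<'E'
from m import *
to(.4445,-.0885,.017)
E
```

```text
pos [ 0.4446 -0.0889  0.064 ] turn [-0.03  0.04  0.05] shift [ 0.0004 -0.0001  0.047 ] F [-0.23 -0.03  0.24] w 0.0685 t 28.25
```

Request:
drive_tool(
  motion="0 0 0 0 0 0.01 80;0 0 0 0 0 0.01 80;0 0 0 0 0 0.01 80;0 0 0 0 0 0.01 80;0 0 0 0 0 0.005 80;0 0 0 0 0 0 80",
)

```text
clock: 29.0
position: [0.4449, -0.0891, 0.0158]
ee_rot: [0.0, 0.707, 0.707, -0.0]
contact_force: [0.3, -0.9, 0.4]
width: 0.0681
```

```bash
python3 - <<'E'
from m import *
to(.4445,-.0885,.017)
n='side'
im,d=grab(n,'19');print(n,rim(cloud(n,d),(.444,-.0855),.057,.0195,.005))
cv2.imwrite('pics/c19.png',cv2.resize(im[130:270,280:430],(643,600),interpolation=cv2.INTER_CUBIC)[:,:,::-1])
E
```

```text
pos [ 0.4449 -0.0891  0.0158] turn [-0.02  0.05  0.05] shift [ 0.0006 -0.0004 -0.0012] F [ 0.31 -0.89  0.39] w 0.0681 t 29.0
side (array([ 0.4439, -0.0855]), np.float64(0.0195), np.int64(60))
```

View pics/c19.png

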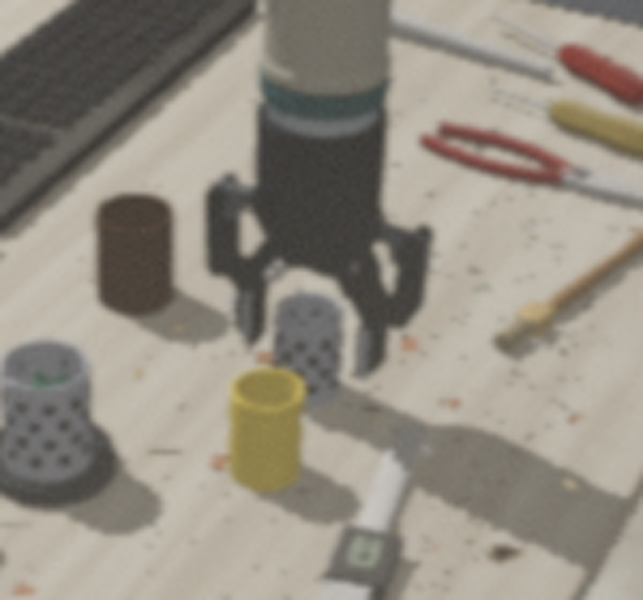

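The jaws straddle the bright small flask, centre (310,345) in the crop, and clear the yellow one. Gripping and lifting.

Request:
drive_tool(
  motion="0 0 0 0 0 0 30;0 0 0 0 0 0 30;0 0 0 0 0 0 30;0 0 0 0 0 0 30;0 0 0 0 0 0 30;0 0 0 0 0 0 30",
  newtons=30,
)

```text
clock: 29.8
position: [0.4454, -0.0892, 0.0167]
ee_rot: [0.001, 0.707, 0.707, 0.0]
contact_force: [-0.0, 0.5, -0.6]
width: 0.0415
```

Request:
drive_tool(
  motion="0 0 0 0 0 -0.01 30;0 0 0 0 0 -0.02 30;0 0 0 0 0 -0.025 30;0 0 0 0 0 -0.025 30;0 0 0 0 0 -0.025 30;0 0 0 0 0 -0.02 30;0 0 0 0 0 0 30",
)

```text
clock: 30.68
position: [0.4451, -0.089, 0.1489]
ee_rot: [0.002, 0.707, 0.707, 0.0]
contact_force: [0.2, -0.4, -1.3]
width: 0.0417
```

```bash
python3 - <<'E'
from m import *
to(.4605,.243,.14)
E
```

```text
pos [ 0.4451 -0.089   0.1489] turn [0.2  0.13 0.05] shift [0.332  0.0157 0.0082] F [ 0.19 -0.38 -1.33] w 0.0417 t 30.675
```

Request:
drive_tool(
  motion="0.2 0 0 0.015 0.001 0 30;0 0 0 0.03 0.002 -0.001 30;0 0 0 0.03 0.002 -0.001 30;0 0 0 0.03 0.002 -0.001 30;0 0 0 0.03 0.002 -0.001 30;0 0 0 0.03 0.002 -0.001 30;0 0 0 0.03 0.002 -0.001 30;0 0 0 0.03 0.002 -0.001 30;0 0 0 0.03 0.002 -0.001 30;0 0 0 0.03 0.002 0 30;0 0 0 0.015 0 0 30;0 0 0 0 0 0 30",
)

```text
clock: 32.17
position: [0.4524, 0.2292, 0.1443]
ee_rot: [-0.01, 0.706, 0.708, -0.01]
contact_force: [-0.1, -0.8, -1.6]
width: 0.0417
```

```bash
python3 - <<'E'
from m import *
to(.4605,.243,.12)
E
```

```text
pos [0.4524 0.2292 0.1443] turn [-1.6   0.04  0.13] shift [0.0138 0.0088 0.0241] F [-0.09 -0.82 -1.56] w 0.0417 t 32.175
```

Request:
drive_tool(
  motion="-1.6 0 0.1 0.0138 0.0085 0.006 30;0 0 0 0 0 0.006 30;0 0 0 0 0 0 30",
)

```text
clock: 32.55
position: [0.4592, 0.2402, 0.1305]
ee_rot: [0.0, 0.707, 0.707, -0.003]
contact_force: [-0.2, -0.1, -2.0]
width: 0.0413
```

```bash
python3 - <<'E'
from m import *
chk('20',.021,.058,.0165,(.4605,.2455),.034,(200,340,180,310))
E
```

```text
pos [0.4592 0.2402 0.1305] turn [-0.19  0.26 -0.02] shift [0.0058 0.0017 0.106 ] F [-0.2  -0.09 -1.95] w 0.0413 t 32.55
bottom 0.1144 rim (array([0.4596, 0.2446]), np.float64(0.0196), np.int64(95)) base (0.46, 0.2474, 33.99423599243164)
```

View pics/c_20.png

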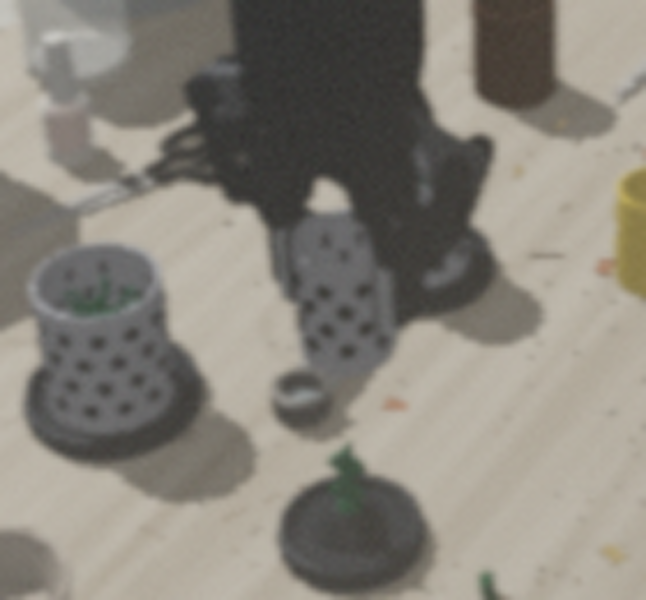

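Request:
drive_tool(
  motion="-0.2 0.3 0 0.003 0.001 0.005 30;0 0 0 0 0 0.008 30;0 0 0 0 0 0.008 30;0 0 0 0 0 0.008 30;0 0 0 0 0 0.008 30;0 0 0 0 0 0 30",
)

```text
clock: 33.35
position: [0.4604, 0.242, 0.0911]
ee_rot: [-0.0, 0.708, 0.706, 0.0]
contact_force: [-0.9, 0.1, -0.2]
width: 0.0414
```

```bash
python3 - <<'E'
from m import *
chk('21',.021,.058,.0165,(.4605,.2455),.034,(200,340,180,310))
E
```

```text
pos [0.4604 0.242  0.0911] turn [ 0.01 -0.04 -0.12] shift [0.0034 0.0001 0.0666] F [-0.87  0.12 -0.21] w 0.0414 t 33.35
bottom 0.075 rim (array([0.4605, 0.2461]), np.float64(0.0197), np.int64(95)) base (0.4607, 0.247, 34.970279693603516)
```

View pics/c_21.png

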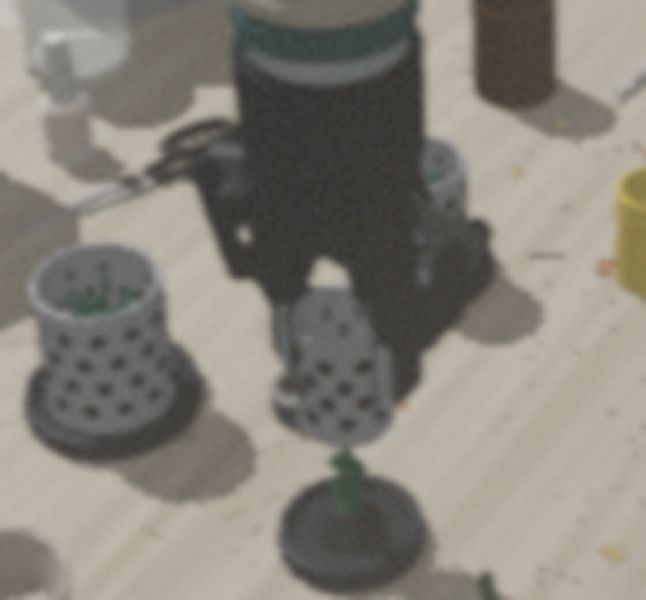

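Request:
drive_tool(
  motion="0 0 -0.1 0.001 0 0.006 30;0 0 0 0 0 0.006 30;0 0 0 0 0 0.006 30;0 0 0 0 0 0.006 30;0 0 0 0 0 0.006 30;0 0 0 0 0 0.006 30;0 0 0 0 0 0 30",
)

```text
clock: 34.28
position: [0.4612, 0.2435, 0.0533]
ee_rot: [0.0, 0.707, 0.707, 0.001]
contact_force: [-0.4, -1.0, -1.7]
width: 0.0414
```

```bash
python3 - <<'E'
from m import *
chk('22',.021,.058,.0165,(.4605,.2455),.034,(200,340,180,310))
E
```

```text
pos [0.4612 0.2435 0.0533] turn [ 0.1  -0.08 -0.  ] shift [ 0.0019 -0.0007  0.0288] F [-0.38 -0.97 -1.68] w 0.0414 t 34.275
bottom 0.0371 rim (array([0.4614, 0.2471]), np.float64(0.02), np.int64(89)) base (0.4601, 0.2482, 34.1873664855957)
```

View pics/c_22.png

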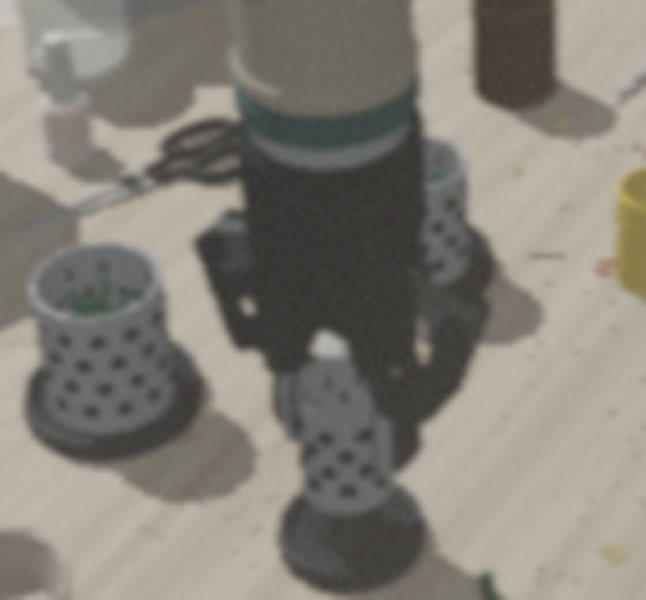

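Request:
drive_tool(
  motion="0.1 0 0 0 -0.0007 0.006 30;0 0 0 0 0 0.006 30;0 0 0 0 0 0.005 30;0 0 0 0 0 0.004 30;0 0 0 0 0 0.003 30;0 0 0 0 0 0 30",
)

```text
clock: 35.08
position: [0.461, 0.2438, 0.0281]
ee_rot: [-0.0, 0.707, 0.707, 0.001]
contact_force: [0.6, -0.4, -1.8]
width: 0.0414
```

Request:
drive_tool(
  motion="0 0 0 0 -0.0004 0.002 30;0 0 0 0 0 0.002 30;0 0 0 0 0 0 30",
)

```text
clock: 35.45
position: [0.4609, 0.244, 0.0246]
ee_rot: [-0.0, 0.707, 0.707, 0.002]
contact_force: [-0.2, -0.3, -1.4]
width: 0.0417
```

```bash
python3 - <<'E'
from m import *
chk('23',.021,.058,.0165,(.4605,.2455),.034,(200,340,180,310))
E
```

```text
pos [0.4609 0.244  0.0246] turn [ 0.12 -0.13 -0.01] shift [ 0.0015 -0.0004  0.0001] F [-0.24 -0.28 -1.35] w 0.0417 t 35.45
bottom 0.0081 rim (array([0.4604, 0.2476]), np.float64(0.0201), np.int64(91)) base (0.4602, 0.2481, 33.509056091308594)
```

View pics/c_23.png

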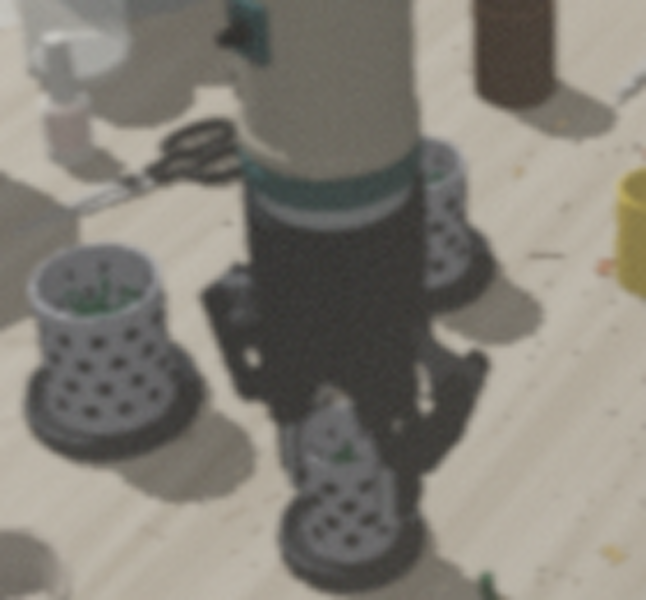

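Request:
drive_tool(
  motion="0 0 0 0 -0.0004 0.002 30;0 0 0 0 0 0.001 30;0 0 0 0 0 0 30",
)

```text
clock: 35.88
position: [0.4611, 0.2441, 0.0248]
ee_rot: [0.001, 0.707, 0.707, 0.002]
contact_force: [-0.0, -0.7, -1.8]
width: 0.0421
```

Seated. Releasing, rising, and moving toward the robot to clear the view.

Request:
drive_tool(
  motion="0 0 0 0 0 0 65;0 0 0 0 0 0 65;0 0 0 0 0 0 65;0 0 0 0 0 0 65;0 0 0 0 0 -0.01 65;0 0 0 0 0 -0.02 65;0 0 0 0 0 -0.03 65;0 0 0 0 0 -0.03 65;0 0 0 0 0 -0.03 65;0 0 0 0 0 -0.03 65;0 0 0 0 0 -0.03 65;0 0 0 0 0 0 65",
)

```text
clock: 37.38
position: [0.4608, 0.2438, 0.2145]
ee_rot: [0.001, 0.707, 0.707, 0.005]
contact_force: [-0.3, 0.5, 0.0]
width: 0.0556
```

Request:
drive_tool(
  motion="0 0 0 -0.03 -0.01 0 65;0 0 0 -0.03 -0.02 0 65;0 0 0 -0.03 -0.02 0 65;0 0 0 -0.03 -0.02 0 65;0 0 0 -0.03 -0.02 0 65;0 0 0 -0.03 -0.02 0 65;0 0 0 -0.03 -0.02 0 65;0 0 0 -0.03 0 0 65;0 0 0 -0.03 0 0 65;0 0 0 -0.03 0 0 65;0 0 0 0 0 0 65",
)

```text
clock: 38.75
position: [0.3185, -0.0638, 0.203]
ee_rot: [-0.004, 0.706, 0.708, -0.001]
contact_force: [-0.3, 0.0, 0.4]
width: 0.0557
```

```bash
python3 - <<'E'
from m import *
to(.3,0,.2)
for n in('side','top'):
    im,d=grab(n,'24');X=cloud(n,d);o=.003 if n=='side' else -.0005
    for nm,x,y,h,r,rb in(('S',.4605,.2445,.066,.021,.034),('M',.54,.056,.072,.026,.039),('L',.615,.222,.078,.031,.044),('plain',.588,-.1297,.064,.026,0)):
        k=(np.hypot(X[...,0]-x,X[...,1]-y-o)<r+.003)&(X[...,2]<.12)
        print(n,nm,rim(X,(x,y+o),h-.001,r-.0015,.006),'h',np.percentile(X[k][:,2],98).round(4),base(X,(x,y+o),rb) if rb else '')
im=np.load('pics/side_24.npz')['im']
cv2.imwrite('pics/c24.png',cv2.resize(im[150:310,180:380],(750,600),interpolation=cv2.INTER_CUBIC)[:,:,::-1])
E
```

```text
pos [ 0.3185 -0.0638  0.203 ] turn [-0.42 -0.27  0.12] shift [ 0.0638 -0.0184  0.0035] F [-0.28  0.05  0.42] w 0.0557 t 38.75
side S (array([0.4593, 0.2477]), np.float64(0.0196), np.int64(101)) h 0.0661 (0.4593, 0.248, 34.01994323730469)
side M (array([0.5399, 0.0588]), np.float64(0.0244), np.int64(88)) h 0.0716 (0.5368, 0.0606, 39.14730453491211)
side L (array([0.6144, 0.2252]), np.float64(0.0295), np.int64(135)) h 0.0775 (0.6147, 0.2259, 44.39784622192383)
side plain (array([ 0.5879, -0.1264]), np.float64(0.0247), np.int64(67)) h 0.0632 
top S (array([0.4605, 0.2445]), np.float64(0.0195), np.int64(82)) h 0.0659 (0.4612, 0.2429, 33.33217239379883)
top M (array([0.5408, 0.0559]), np.float64(0.0245), np.int64(87)) h 0.0721 (0.5397, 0.0557, 38.51930618286133)
top L (array([0.6157, 0.2222]), np.float64(0.0295), np.int64(116)) h 0.0776 (0.6157, 0.2203, 43.47314453125)
top plain (array([ 0.5887, -0.1295]), np.float64(0.0244), np.int64(86)) h 0.0643
```

View pics/c24.png

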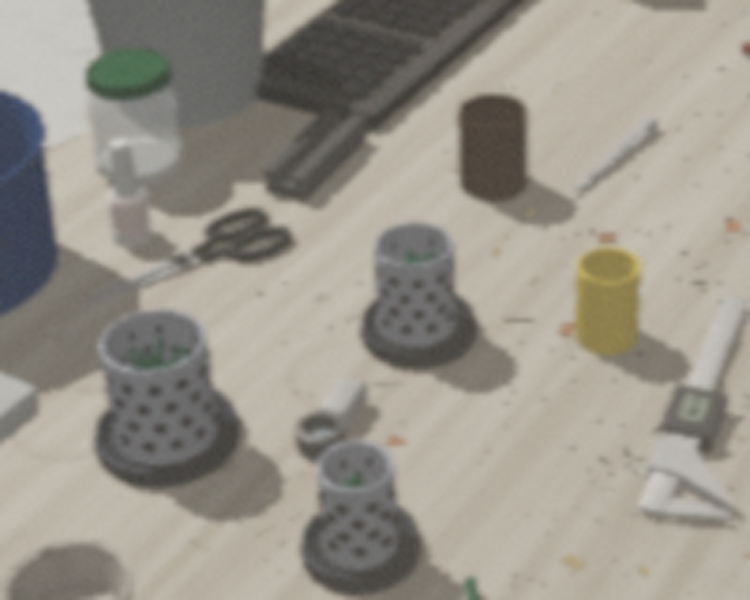

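View pics/top_24.png

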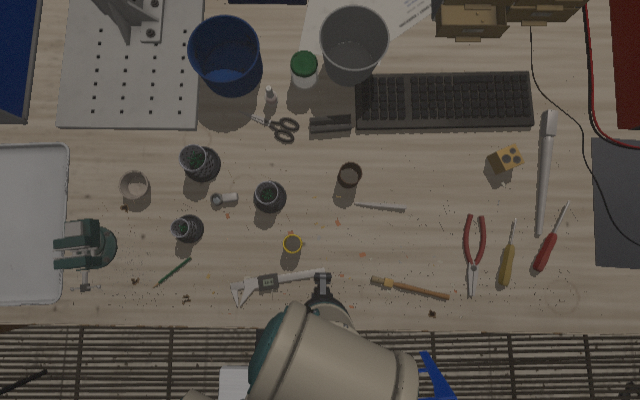

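All three flasks are seated: rim heights read 66, 72 and 77.6 mm against expected 66, 72 and 78. The plain flask hasn't moved, and the robot is clear.

```bash
python3 -c "
from rig import sign_off;print(sign_off())"
```

```text
the job is handed in; nothing more can be done
None
```

All three perforated flasks are sitting on the bases of their size, released, and the job is handed in. The clock was at about 39 s of the 90 s allowed; no verdict was reported.

**Last checks, from both cameras:**

| Flask | Rim height measured | Rim height expected | Rim centre vs base centre |
|---|---|---|---|
| Small | 66.0 mm | 66 mm | up to about 2 mm |
| Medium | 71.6–72.1 mm | 72 mm | 1.1 mm (top), 3.6 mm (side) |
| Large | 77.5–77.6 mm | 78 mm | up to about 2 mm |

- **Medium reading:** the 3.6 mm side figure comes from a base outline partly hidden by the flask. The step leaves the flask only about 2 mm of play, so I trust the top camera's 1.1 mm.
- **Plain dark flask:** its position changed by less than 1 mm.
- **Yellow look-alike:** I did not touch it.

**What did not go cleanly:**
- **First grip on the medium flask:** a fast descent drifted and the jaws pushed the flask about 8 mm along the table. I reopened, straightened the tool and gripped it again. The later descents were in small steps.
- **Camera disagreement:** the two cameras differed by about 3 mm in y. I lined up each flask and its base in the side camera alone, so the offset cancelled.
- **Contact at touchdown:** the wrist force showed no clear change, so I judged contact from the height no longer dropping and from the pictures.

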